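# Pull the tart dies with the screw-in puller and store them in the drawer

## Robot

A 6-joint arm with a two-finger parallel gripper is mounted at the origin on the work surface. World frame = base frame: x ahead of the robot, y to its left, z up, the work surface at z = 0. Lengths are in mm, angles in degrees, forces in N, time in s.
With the tool pointing down it reaches from about 300 to 850 mm from the base axis. Payload 4.2 kg.
Tool frame: the origin (TCP) lies at the very end of the fingers, on their centre line; the grasp point (between the pads) lies 19 mm behind it; z points along the fingers, y is the line along which they close (so a half turn about z gives the same grasp; the last joint's range is limited). The gripper opens to 91 mm and grips with 3 to 60 N. Pads are 32 mm wide; open, the fingers measure 118 mm over their backs; the gripper's body (76 mm by 178 mm) begins 60 mm behind the grasp point.
Start: joints at [-77.235, 18.312, 89.639, -0, 72.044, -1.146], TCP at [138.245, -558.15, 213.976] pointing down, gripper open.
Joint ranges: [-177.97, 177.97], [-48.28, 115.42], [12.27, 149.76], [-77.06, 257.06], [2.81, 150.46], [-146.56, 146.56]. Speed limits (degrees/s): [147.25, 147.25, 180, 180, 180, 180].

## Interface

Orientations are given as [roll, pitch, yaw] about the fixed x, y, z axes, in that order (R = Rz(yaw) Ry(pitch) Rx(roll)).
In Python, from workcell import env, eyes gives the robot as it stands.
- The arm moves only by the tool send_rows, never from a script. Its argument "targets" is text: rows parted by semicolons, each of 7 numbers parted by spaces: the shift along the tool's x, y, z in m, then the turn, a rotation vector about the tool's x, y, z in degrees, then the opening in per cent of the stroke, from 0 (shut) to 100 (fully open). A call has 1 to 12 rows; each row is the pose to reach, as a shift and turn from the pose commanded when the call began, along the tool's axes at that moment; what a row does not reach only later rows make up. A row lasts 1/12 s, in which the tool goes at most 41.7 mm and 7.16 degrees, less where a joint would pass 70% of its speed; a pose out of reach is approached as far as the arm can. A call with a gripper value outside its range is refused whole. The fingers move at their own pace and stop on an object; "grip_force" is the grip in N (left out, the last holds). Time passes only in rows, so rows that repeat a pose let the fingers close. It gives the time, the measured TCP pose, the force, the opening and the grip force at its end, in the units of the state.
- env.state(): the state, without advancing time (a new reading comes with each control period).
- eyes.grab_frame(name): name is "side" or "top" or "wrist"; returns a dict with "image" (400x640x3 uint8, blue, green, red), "fovy" (degrees; the focal length in pixels is half the picture's height over the tangent of half this angle, whatever the lens; pixels are square), "cx", "cy" (the principal point, pixels), "D" ([k1, k2, p1, p2, k3] as OpenCV has them; the pictures are not rectified), "eye" and "attitude" of the camera in the world. Camera axes: x right, y up, looking along -z (the intrinsics and any distortion apply to the point x, -y, -z); pixel columns grow to the right and rows downward; lengths in mm; the calibration is good to about 2 mm. A picture is of the moment at which its call begins. There is no depth.
- env.job_done(): hands the job in; it is judged then, once.
The state is a dict: "time_s": time; "qpos": joint angles; "qvel": joint speeds; "effort": joint torques, N m; "ee_pos": TCP position; "ee_rot": TCP orientation; "force": force on the tool from outside, world axes, zero at the start; "torque": the same for the moment, N m; "gripper_width": finger opening in mm; "gripper_force": force on a finger pad.
Only numpy, scipy, OpenCV 4.12 (cv2) and the standard library are available. Lean on these libraries where they do the work, as an engineer would, in place of code of your own. Each camera call takes 0.05 s, during which the arm holds its last target. There are 200 camera calls.

## Task

Clear the forming dies out of the tart iron: first pull the die drawer fully out to its stop, then screw the puller into each die until its collar is down on the die, draw the die straight up and lower it upright into an empty compartment of the drawer, and unscrew the puller again. When all the dies are stored, stand the puller back in its stand and push the drawer fully shut; never let a die drop or tip, and leave the baking sheet, bowl and jam jar alone.

Things in the scene. Friction and masses are not known exactly. Their poses are not given: they have to be found in the camera images.
- puller_grip (a point): the steel screw-in puller, 0.3 kg, upright in its stand at the start. The point is the middle of its square grip (26 x 26 mm, 60 mm tall, faces along this frame's x and y). 75 mm below the point is the underside of a round collar (40 mm across, 8 mm thick), below that the threaded end, 44 mm long.
- puller_collar (a point): centre of the underside of the puller's collar, same axes. Below it a 13 mm core carries a coarse right-hand round thread, 24 mm across, two starts, lead 22 mm a turn, and ends in a rounded pilot nose 44 mm below this point. Screwed right in, the collar is 0 to 2.5 mm above the die's top (axial play about 2.4 mm); clockwise from above screws it in.
- stand_mouth (a point): the puller's stand, a loose dark steel block 70 x 70 x 55 mm, 1.4 kg. The point is the centre of its top face, at the mouth of a plain upright hole 32 mm wide and 48 mm deep. The puller stands in it nose down with its collar resting on the top face.
- bed_top (a point): the lower plate of the tart iron (fixed, its upper plate laid back beyond it). The point is the centre of its flat top, 81 mm above the bench; three boat-shaped pockets 49 mm deep lie in a row along its y axis, at -75, 0 and +75 mm, long along its x axis. A die in its pocket has about 1 mm play and stands only 1 mm proud, so it offers no hold.
- die1_top (a point): aluminium forming die: an upright boat-shaped block 86 mm long (its x axis) x 46 wide x 50 tall, 0.34 kg, with a tapped blind hole 27 mm across in its top, 46 mm deep, narrowing to a plain 14 mm pilot hole below 22 mm. The point is the centre of its top face, at the hole's mouth; z is up. Starts in its pocket at bed y -75 mm, or is absent (None).
- die2_top (a point): a die like die1, in the middle pocket, or absent. Screwing, for all dies: with the puller's x axis along the die's x (either way round) the puller goes down freely until its collar is about 10 mm above the die, then half a turn clockwise brings the collar down; from another angle it takes up to a whole turn. Half a turn back, rising as it turns, frees it.
- die3_top (a point): a die like die1, in its pocket at bed y +75 mm at the start, or absent. A die screwed on the puller hangs upright and turns with it. Let go when half screwed in, the puller stays in the die but may lean up to 5 degrees; screwed right in it stands straight. All dies stand alike in a compartment, top 50 mm above its floor.
- drawer (a joint): how far the drawer is pulled out of its low steel cabinet (m): 0 shut, 0.15 at its stop. It slides with 1.5 N of friction and stays where it is left.
- drawer_handle (a point): middle of the drawer's bar handle: a level bar 11 mm thick, 120 mm long along this frame's y, 78 mm above the bench and 35 mm in front of the drawer's front. The drawer pulls out along this frame's -x. The cabinet behind it is 204 mm deep, 214 wide and 97 mm tall.
- cell1 (a point): floor centre of a compartment of the drawer, moves with it: 100 mm long (along its x, the drawer's sliding direction) and 56 mm wide, floor 20 mm above the bench, dividers 36 mm tall, drawer walls 42 mm tall. One die fits, long axis along x, and cannot turn more than about 15 degrees there. The three stand side by side, 60 mm apart along y; uncovered when the drawer is out.
- cell2 (a point): floor centre of the middle compartment, like cell1.
- cell3 (a point): floor centre of the third compartment, like cell1.
- sheet: a bystander: dark baking sheet 180 x 220 mm with tart shells on it; origin under its centre. To be left alone.
- bowl: a bystander: steel mixing bowl 130 mm across, 60 mm tall; origin under its centre. To be left alone.
- jam: a bystander: jar of jam 72 mm across, 80 mm tall; origin under its centre. To be left alone.

How it is judged (in metres and radians):
On the way, in this order (a step that is already met when the one before it is completed fails the run):
1. the die drawer is pulled out to its stop (value of joint drawer above 0.143 m), for 0.2 s.
2. every die stands upright on the floor of a drawer compartment, the drawer still out (x of die1_top in the frame of cell2 between -0.012 and 0.012 m and y of die1_top in the frame of cell2 between -0.072 and 0.072 m and z of die1_top in the frame of cell2 between 0.044 and 0.056 m and angle between each of die1_top, die2_top, die3_top's own z axis and vertical below 0.09 rad and x of die2_top in the frame of cell2 between -0.012 and 0.012 m and y of die2_top in the frame of cell2 between -0.072 and 0.072 m and z of die2_top in the frame of cell2 between 0.044 and 0.056 m and x of die3_top in the frame of cell2 between -0.012 and 0.012 m and y of die3_top in the frame of cell2 between -0.072 and 0.072 m and z of die3_top in the frame of cell2 between 0.044 and 0.056 m and value of joint drawer above 0.12 m), for 0.2 s.
At the end, for the whole second after the job is handed in: every die present stands upright (within 5 degrees) on the floor of a compartment of the drawer, the drawer is shut to within 8 mm, and the puller stands upright in its stand with its collar down on it (within 5 mm) (x of die1_top in the frame of cell2 between -0.012 and 0.012 m and y of die1_top in the frame of cell2 between -0.072 and 0.072 m and z of die1_top in the frame of cell2 between 0.044 and 0.056 m and angle between each of die1_top, die2_top, die3_top's own z axis and vertical below 0.09 rad and x of die2_top in the frame of cell2 between -0.012 and 0.012 m and y of die2_top in the frame of cell2 between -0.072 and 0.072 m and z of die2_top in the frame of cell2 between 0.044 and 0.056 m and x of die3_top in the frame of cell2 between -0.012 and 0.012 m and y of die3_top in the frame of cell2 between -0.072 and 0.072 m and z of die3_top in the frame of cell2 between 0.044 and 0.056 m and value of joint drawer below 0.008 m and horizontal distance between puller_grip and stand_mouth below 0.012 m and z of puller_grip in the frame of stand_mouth between 0.07 and 0.08 m and angle between puller_grip's own z axis and vertical below 0.08 rad); the robot touches nothing.
It fails at once if a die is tipped over (angle between any of die1_top, die2_top, die3_top's own z axis and vertical above 0.35 rad).
It fails at once if a die is up in the air without the puller screwed into it ((height (world z) of die1_top above 0.108 m and distance between puller_grip and die1_top above 0.081 m) or (height (world z) of die2_top above 0.108 m and distance between puller_grip and die2_top above 0.081 m) or (height (world z) of die3_top above 0.108 m and distance between puller_grip and die3_top above 0.081 m)).
It fails at once if a die is let drop: it is up in the air and the puller is not in the gripper ((height (world z) of die1_top above 0.108 m and distance between the grasp point and die1_top above 0.135 m) or (height (world z) of die2_top above 0.108 m and distance between the grasp point and die2_top above 0.135 m) or (height (world z) of die3_top above 0.108 m and distance between the grasp point and die3_top above 0.135 m)).
It fails at once if the baking sheet, bowl or jam jar is pushed about (over 3 cm) (distance of any of sheet, bowl, jam from where it was at the start of the episode above 0.03 m).
Of die1, die2, die3 only 2 to 3 are there at a start; the rules pass over those that are not, and their reading is None.
At some moment in a run one of stand may be knocked a few centimetres aside while the robot is not near it.
It also fails if it takes over 210 s, if anything falls off the work surface, if the arm or the gripper's body presses on something with over 40 N, if the wrist force passes 120 N, or if a joint passes its speed limit or range.

## Working session

There is one attempt and no reset: what is moved stays moved. The work goes in short steps, Python scripts to look and compute and a tool call to move; the robot and the scene stay as the last step left them, time stands still between calls to the robot, and variables do not carry over. Pictures are saved under pics/ and viewed, at most 14 in all, crops included, and the job is handed in when it is done.

Besides the shell and the picture viewer there is one more tool, called after ">>>" in YAML: its name, and indented under it one key for each argument. send_rows: Moves the arm, as the interface text tells. Its arguments: {"type":"object","properties":{"targets":{"type":"string"},"grip_force":{"type":"number"}},"required":["targets"]}

```bash
mkdir -p pics; ls; cat > h.py <<'E'
import numpy as np, cv2
from scipy.spatial.transform import Rotation as R
from workcell import env, eyes
def K(f):
    F=200/np.tan(np.radians(f["fovy"])/2); return np.array([[F,0,f["cx"]],[0,F,f["cy"]],[0,0,1.]])
def att(f):
    a=np.array(f["attitude"],float)
    return a if a.shape==(3,3) else R.from_euler('xyz',a,degrees=True).as_matrix()
def ray(f,uv):
    p=cv2.undistortPoints(np.array([[uv]],float),K(f),np.array(f["D"],float))[0,0]
    return np.array(f["eye"],float),att(f)@np.array([p[0],-p[1],-1.])
def onz(f,uv,z):
    e,d=ray(f,uv); return e+d*(z-e[2])/d[2]
def proj(f,P):
    c=(np.atleast_2d(P)-np.array(f["eye"],float))@att(f)
    return cv2.projectPoints((c*[1,-1,-1]).reshape(-1,1,3),np.zeros(3),np.zeros(3),K(f),np.array(f["D"],float))[0][:,0]
def save(n,name):
    f=eyes.grab_frame(n); cv2.imwrite(f"pics/{name}.png",f["image"]); np.save(f"pics/{name}.npy",f,allow_pickle=True); return f
def load(name): return np.load(f"pics/{name}.npy",allow_pickle=True).item()
E
python3 - <<'E'
from h import *
print(env.state())
for n in("top","side","wrist"):
    f=save(n,n+"0"); print(n,{k:v for k,v in f.items() if k!="image"})
E
```

```text
pics
{'time_s': 0.0, 'qpos': array([-7.72340887e+01,  1.83504053e+01,  8.97054756e+01, -1.93019826e-03,
        7.20396461e+01, -1.14556261e+00]), 'qvel': array([-0.01580496,  0.03043631,  0.07650841,  0.0441368 , -0.02587782,
       -0.10808112]), 'effort': array([-3.54222087e-03, -4.12455511e+01, -2.31973618e+01,  7.22528505e-02,
        4.58552234e-02, -1.57769723e-04]), 'ee_pos': array([ 138.13150559, -557.67183951,  213.13893302]), 'ee_rot': array([-1.79904455e+02, -7.50449878e-05,  1.39120706e+01]), 'force': array([ 0.64247635, -0.33896673,  0.63855595]), 'torque': array([ 0.00757533,  0.00672247, -0.0232811 ]), 'gripper_force': 0.0, 'gripper_width': 91.18315452989059}
top {'fovy': 49.73359634758218, 'cx': 319.0306117906375, 'cy': 205.64491935430053, 'D': array([-0.11426578,  0.        ,  0.        ,  0.        ,  0.        ]), 'eye': array([ 321.28455672,    2.55034299, 1627.39779656]), 'attitude': array([  9.81320795,   0.29606608, -91.40514529])}
side {'fovy': 55.4670654824981, 'cx': 324.11621949074623, 'cy': 197.80592289849403, 'D': array([-0.03917572,  0.        ,  0.        ,  0.        ,  0.        ]), 'eye': array([-31.6434659 , 575.14391812, 866.57600396]), 'attitude': array([  47.91851227,    0.4898585 , -133.72303787])}
wrist {'fovy': 69.24835703809885, 'cx': 323.7067954624986, 'cy': 204.76882800870217, 'D': array([-0.05096518,  0.        ,  0.        ,  0.        ,  0.        ]), 'eye': array([ 214.7143249 , -538.38267347,  383.99510706]), 'attitude': array([-1.62391254e+01,  6.94007679e-02, -7.60398046e+01])}
```

View pics/top0.png

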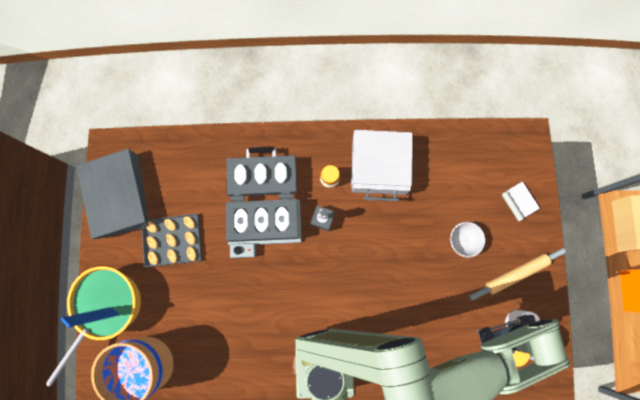

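View pics/side0.png

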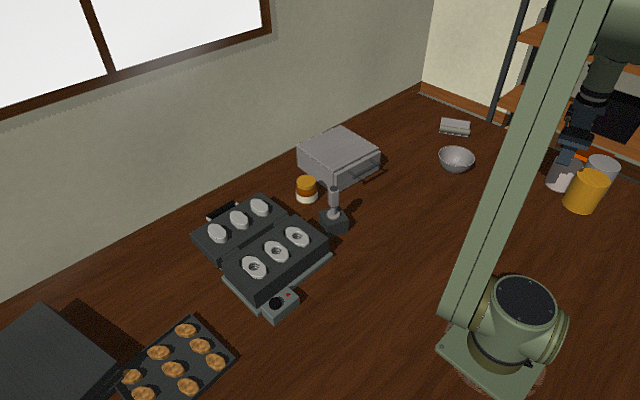

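The top view shows three dies in the near plate at about (241,220), (261,219) and (282,218). The puller is at (322,216), the cabinet at (382,160) with its handle at (386,196), and the jam at (330,176). I'll take an enlarged crop next.

```bash
python3 - <<'E'
from h import *
f=load("top0"); c=f["image"][120:260,220:420]; cv2.imwrite("pics/crop0.png",cv2.resize(c,None,fx=4,fy=4,interpolation=cv2.INTER_CUBIC))
for n,uv,z in [("d1",(241,220),82),("d2",(261,219),82),("d3",(282,218),82),("pul",(322,214),150),("handle",(386,196),78),("cab",(382,160),97),("jam",(330,176),80)]:
    print(n,onz(f,uv,z).round())
E
```

```text
d1 [543. 289.  82.]
d2 [545. 216.  82.]
d3 [547. 139.  82.]
pul [547.  -6. 150.]
handle [ 619. -242.   78.]
cab [ 751. -232.   97.]
jam [699. -39.  80.]
```

View pics/crop0.png

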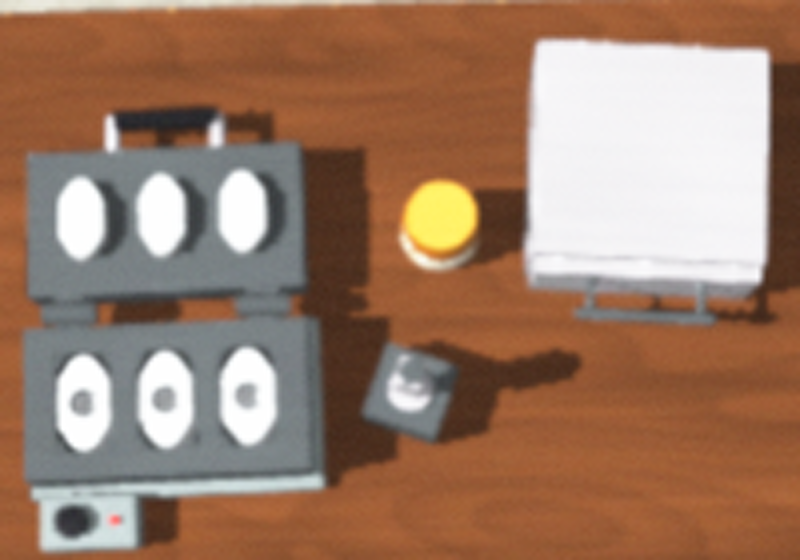

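The crop shows the handle bar running from image (364,198) to (398,200). The stand is turned about 15–20°, and the bed and drawer are nearly square to the world axes. I'll move above the handle and look with the wrist camera.

```bash
cat > go.py <<'E'
# go.py x y z yaw open [s|-] : prints the row (tool shift/turn) from the commanded pose; stores the new commanded pose
import sys, json, os
from h import *
C="cmd.json"
c=json.load(open(C)) if os.path.exists(C) else [138.245,-558.15,213.976,13.912]
t=list(map(float,sys.argv[1:5]))
y=np.radians(c[3]); d=np.array(t[:3])-c[:3]
s=np.array([np.cos(y)*d[0]+np.sin(y)*d[1], np.sin(y)*d[0]-np.cos(y)*d[1], -d[2]]).round(1)
dy=round(t[3]-c[3],1)
json.dump([c[0]+np.cos(y)*s[0]+np.sin(y)*s[1], c[1]+np.sin(y)*s[0]-np.cos(y)*s[1], c[2]-s[2], c[3]+dy],open(C,"w"))
print("ROW %.4f %.4f %.4f 0 0 %.1f %s"%(*(s/1000),-dy,sys.argv[5] if len(sys.argv)>5 else ""), "rows pos %.1f rot %.1f"%(np.linalg.norm(s)/41.7,abs(dy)/7.16))
E
python3 - <<'E'
from h import *
f=load("top0")
a=onz(f,(364.2,198.2),78);b=onz(f,(398.2,200),78);print(a,b,np.linalg.norm(a-b),np.degrees(np.arctan2(a[0]-b[0],a[1]-b[1])))
E
python3 go.py 490 -242 300 91 33
```

```text
[ 612.82653775 -161.85410057   78.        ] [ 603.00664189 -286.43808909   78.        ] 124.97039869544592 4.506820875315786
ROW 0.4174 -0.2223 -0.0860 0 0 -77.1 33 rows pos 11.5 rot 10.8
```

```bash
rm cmd.json; python3 go.py 600 -224 300 85.5 33
```

```text
ROW 0.5286 -0.2133 -0.0860 0 0 -71.6 33 rows pos 13.8 rot 10.0
```

>>> send_rows:
  targets: "0.5286 -0.2133 -0.0860 0 0 -71.6 33;0.5286 -0.2133 -0.0860 0 0 -71.6 33;0.5286 -0.2133 -0.0860 0 0 -71.6 33;0.5286 -0.2133 -0.0860 0 0 -71.6 33;0.5286 -0.2133 -0.0860 0 0 -71.6 33;0.5286 -0.2133 -0.0860 0 0 -71.6 33;0.5286 -0.2133 -0.0860 0 0 -71.6 33;0.5286 -0.2133 -0.0860 0 0 -71.6 33;0.5286 -0.2133 -0.0860 0 0 -71.6 33"

```text
time_s: 0.9
ee_pos: [439.9, -339.2, 270.1]
ee_rot: [-180.0, 0.0, 78.7]
force: [0.0, -1.0, 0.2]
gripper_width: 34.3
gripper_force: 0.0
```

>>> send_rows:
  targets: "0 0 0 0 0 0 33;0 0 0 0 0 0 33"

```text
time_s: 1.07
ee_pos: [440.0, -339.5, 269.7]
ee_rot: [-180.0, 0.0, 78.6]
force: [-0.5, -1.3, -0.5]
gripper_width: 30.2
gripper_force: 0.0
```

```bash
cat > sync.py <<'E'
import json
from h import *
s=env.state(); json.dump([*map(float,s["ee_pos"]),float(s["ee_rot"][2])],open("cmd.json","w"))
print(s["ee_pos"].round(1),s["ee_rot"].round(2),s["force"].round(1),s["time_s"])
E
python3 sync.py; python3 go.py 600 -224 300 85.5 33
```

```text
[ 440.  -339.5  269.7] [-1.7998e+02  2.0000e-02  7.8560e+01] [-0.5 -1.3 -0.5] 1.0667
ROW 0.1449 0.1339 -0.0303 0 0 -6.9 33 rows pos 4.8 rot 1.0
```

>>> send_rows:
  targets: "0.1449 0.1339 -0.0303 0 0 -6.9 33;0.1449 0.1339 -0.0303 0 0 -6.9 33;0.1449 0.1339 -0.0303 0 0 -6.9 33;0.1449 0.1339 -0.0303 0 0 -6.9 33;0.1449 0.1339 -0.0303 0 0 -6.9 33;0.1449 0.1339 -0.0303 0 0 -6.9 33;0.1449 0.1339 -0.0303 0 0 -6.9 33;0.1449 0.1339 -0.0303 0 0 -6.9 33"

```text
time_s: 1.73
ee_pos: [597.6, -227.2, 299.4]
ee_rot: [-179.9, 0.0, 85.2]
force: [-1.0, -0.8, -0.4]
gripper_width: 30.5
gripper_force: 0.0
```

```bash
python3 -c "
from h import *
print(env.state()['ee_pos'],env.state()['ee_rot']);save('wrist','w1')"; cat cmd.json
```

```text
[ 597.61031795 -227.21637121  299.40667941] [-1.79865838e+02  3.02755639e-02  8.51570575e+01]
[600.0063684064291, -223.99127976627835, 300.01801679065005, 85.4602528585162]
```

View pics/w1.png

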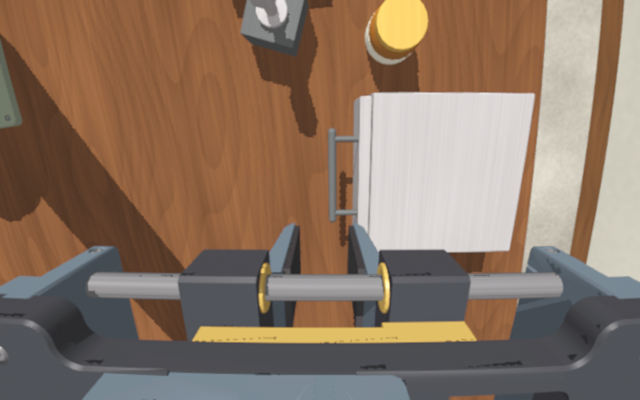

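The wrist view shows the bar from (332,129) to (332,220), in line with the camera's vertical. The puller head is at (270,10).

```bash
python3 - <<'E'
from h import *
f=load("w1")
a=onz(f,(332,129),83);b=onz(f,(332,220.5),83);print(a,b,(a+b)/2,np.linalg.norm(a-b),np.degrees(np.arctan2(a[0]-b[0],a[1]-b[1])))
print(env.state()["ee_pos"])
E
```

```text
[ 613.18636673 -159.05387589   83.        ] [ 603.65338459 -284.28202877   83.        ] [ 608.41987566 -221.66795233   83.        ] 125.59047743298272 4.353240128547927
[ 597.40523014 -227.41724146  299.71978916]
```

```bash
python3 sync.py; python3 go.py 608.5 -222 130 85.6 33
```

```text
[ 597.4 -227.4  299.7] [-1.799e+02  2.000e-02  8.512e+01] [ 0.6  0.5 -0.2] 1.7833
ROW 0.0063 0.0106 0.1697 0 0 -0.5 33 rows pos 4.1 rot 0.1
```

>>> send_rows:
  targets: "0.0063 0.0106 0.1697 0 0 -0.5 33;0.0063 0.0106 0.1697 0 0 -0.5 33;0.0063 0.0106 0.1697 0 0 -0.5 33;0.0063 0.0106 0.1697 0 0 -0.5 33;0.0063 0.0106 0.1697 0 0 -0.5 33;0.0063 0.0106 0.1697 0 0 -0.5 33;0.0063 0.0106 0.1697 0 0 -0.5 33;0.0063 0.0106 0.1697 0 0 -0.5 33;0.0063 0.0106 0.1697 0 0 -0.5 33"

```text
time_s: 2.53
ee_pos: [611.5, -221.5, 133.8]
ee_rot: [179.7, 0.1, 85.7]
force: [0.7, -1.0, -0.6]
gripper_width: 30.2
gripper_force: 0.0
```

```bash
python3 sync.py; python3 go.py 608.5 -222 62 85.6 33
```

```text
[ 611.5 -221.5  133.8] [1.7968e+02 1.0000e-01 8.5730e+01] [ 0.7 -1.  -0.6] 2.5333
ROW -0.0007 -0.0030 0.0718 0 0 0.1 33 rows pos 1.7 rot 0.0
```

>>> send_rows:
  targets: "0 0 0 0 0 0 33;0 0 0 0 0 0 33;0 0 0 0 0 0 33;0 0 0 0 0 0 33;0 0 0 0 0 0 33;0 0 0 0 0 0 33"

```text
time_s: 3.03
ee_pos: [610.1, -220.4, 130.5]
ee_rot: [-180.0, 0.0, 85.8]
force: [0.2, -0.4, -0.3]
gripper_width: 30.0
gripper_force: 0.0
```

```bash
python3 sync.py; python3 go.py 608.5 -222 62 85.6 33
```

```text
[ 610.1 -220.4  130.5] [-180.      0.     85.78] [ 0.2 -0.4 -0.3] 3.0333
ROW -0.0017 -0.0015 0.0685 0 0 0.2 33 rows pos 1.6 rot 0.0
```

>>> send_rows:
  targets: "-0.0017 -0.0015 0.035 0 0 0 33;-0.0017 -0.0015 0.050 0 0 0 33;-0.0017 -0.0015 0.0685 0 0 0 33;-0.0017 -0.0015 0.0685 0 0 0 33;-0.0017 -0.0015 0.0685 0 0 0 33;-0.0017 -0.0015 0.0685 0 0 0 33;-0.0017 -0.0015 0.0685 0 0 0 5;-0.0017 -0.0015 0.0685 0 0 0 5;-0.0017 -0.0015 0.0685 0 0 0 5;-0.0017 -0.0015 0.0685 0 0 0 5;-0.0017 -0.0015 0.0685 0 0 0 5;-0.0017 -0.0015 0.0685 0 0 0 5"
  grip_force: 20

```text
time_s: 4.03
ee_pos: [608.9, -222.2, 63.0]
ee_rot: [179.9, 0.0, 85.8]
force: [-0.6, -0.0, 5.0]
gripper_width: 10.2
gripper_force: 20.0
```

Gripped the bar (10.2 mm wide). Pulling it out now.

>>> send_rows:
  targets: "0 -0.015 0 0 0 0 5;0 -0.030 0 0 0 0 5;0 -0.045 0 0 0 0 5;0 -0.060 0 0 0 0 5;0 -0.075 0 0 0 0 5;0 -0.090 0 0 0 0 5;0 -0.105 0 0 0 0 5;0 -0.120 0 0 0 0 5;0 -0.135 0 0 0 0 5;0 -0.145 0 0 0 0 5;0 -0.150 0 0 0 0 5;0 -0.150 0 0 0 0 5"

```text
time_s: 5.03
ee_pos: [459.4, -211.6, 62.9]
ee_rot: [179.8, 0.1, 85.7]
force: [-0.4, -1.4, 6.3]
gripper_width: 10.1
gripper_force: 20.0
```

>>> send_rows:
  targets: "0 -0.001 0 0 0 0 5;0 -0.0015 0 0 0 0 5;0 -0.002 0 0 0 0 5;0 -0.002 0 0 0 0 5;0 -0.002 0 0 0 0 5;0 -0.002 0 0 0 0 5;0 -0.002 0 0 0 0 5"

```text
time_s: 5.62
ee_pos: [459.4, -211.6, 62.9]
ee_rot: [179.7, 0.1, 85.8]
force: [4.8, 0.0, 5.5]
gripper_width: 10.5
gripper_force: 20.0
```

At the stop: the force in x is up and there was no further travel. I'll release and rise.

>>> send_rows:
  targets: "0 0 0 0 0 0 33;0 0 0 0 0 0 33;0 0 0 0 0 0 33;0 0 0 0 0 0 33;0 0 -0.03 0 0 0 33;0 0 -0.06 0 0 0 33;0 0 -0.10 0 0 0 33;0 0 -0.14 0 0 0 33;0 0 -0.18 0 0 0 33;0 0 -0.22 0 0 0 33;0 0 -0.24 0 0 0 33;0 0 -0.24 0 0 0 33"

```text
time_s: 6.62
ee_pos: [458.5, -211.7, 307.0]
ee_rot: [179.5, 0.2, 85.8]
force: [1.3, -0.2, -0.8]
gripper_width: 30.3
gripper_force: 0.0
```

```bash
python3 sync.py; python3 - <<'E'
from h import *
f=save('wrist','w2'); t=save('top','top1')
c=t["image"][140:270,220:420]; c=cv2.resize(c,None,fx=3.2,fy=3.2,interpolation=cv2.INTER_CUBIC)
cv2.imwrite("pics/both.png",np.vstack([cv2.resize(f["image"],(640,400))[:, :],c])[:,:][:800])
cv2.imwrite("pics/c1.png",np.hstack([cv2.resize(f["image"][0:320],(400,200))]))
E
```

```text
[ 458.5 -211.7  307. ] [179.5    0.21  85.76] [ 1.3 -0.2 -0.8] 6.6167
```

View pics/w2.png

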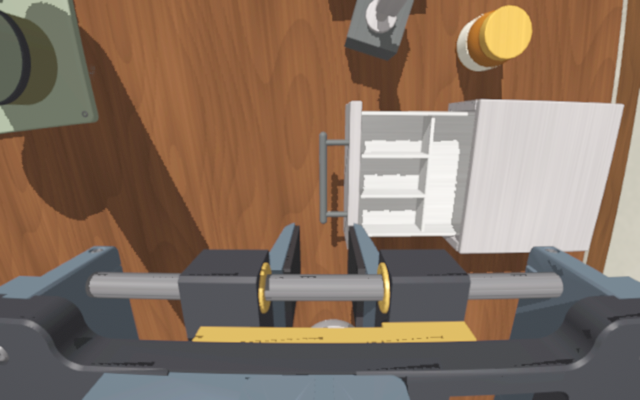

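The wrist view shows the open drawer. The front wall's inner edge is at x≈360, the cross divider at x≈425, the divider tops at rows ≈155 and 193, and the side walls at ≈113 and 233. The puller is at (383,15).

```bash
python3 - <<'E'
from h import *
f=load("w2")
for n,uv,z in [("div12",(390,155),56),("div23",(390,193),56),("wallL",(390,113),62),("wallR",(390,233),62),("front",(360,174),62),("frontL",(360,110),62),("frontR",(360,230),62),("cross",(423,174),56),("cross+",(430,150),56),("handle",(323,133),83),("handle2",(323,221),83),("cabfrontL",(476,100),97),("cabR",(470,252),97),("pul",(383,17),67)]:
    print(n,onz(f,uv,z).round(1))
im=f["image"]; cv2.imwrite("pics/z2.png",cv2.resize(im[95:245,310:480],None,fx=4,fy=4,interpolation=cv2.INTER_CUBIC))
E
```

```text
div12 [ 558.4 -187.8   56. ]
div23 [ 557.8 -244.8   56. ]
wallL [ 557.9 -129.2   62. ]
wallR [ 556. -307.   62.]
front [ 513.  -211.4   62. ]
frontL [ 516.6 -122.4   62. ]
frontR [ 509.7 -298.5   62. ]
cross [ 607.4 -219.3   56. ]
cross+ [ 617.  -184.6   56. ]
handle [ 463.7 -148.7   83. ]
handle2 [ 454.5 -272.1   83. ]
cabfrontL [ 660.  -120.2   97. ]
cabR [ 666.3 -331.8   97. ]
pul [550.3 -10.5  67. ]
```

View pics/z2.png

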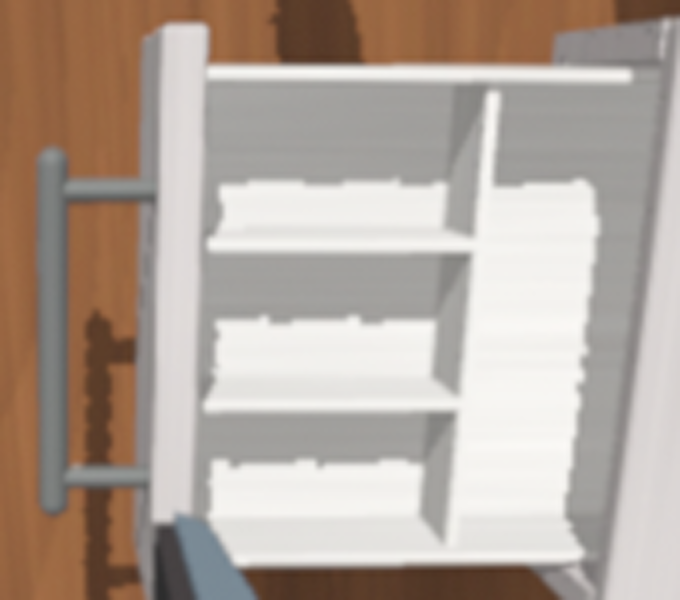

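```bash
python3 - <<'E'
from h import *
f=load("w2")
yw=np.radians(-4.4); X=np.array([np.cos(yw),np.sin(yw)]);Y=np.array([-X[1],X[0]])
h=np.array([459.1,-210.4])
for n,uv,z in [("d12",(392.5,156),56),("d23",(392.5,196.2),56),("wl",(392.5,114),62),("wr",(392.5,233.7),62),("cross",(425,195),56),("cross",(428.7,156),56),("crossback",(430.5,156),56),("divfront",(362,156),56),("divfront",(361,197),56)]:
    p=onz(f,uv,z); d=p[:2]-h; print(n,p.round(1),"rel handle", (d@X).round(1),(d@Y).round(1))
for k in(0,60,-60): print(k, h+X*100+Y*k)
E
```

```text
d12 [ 562.1 -189.5   56. ] rel handle 101.1 28.7
d23 [ 561.6 -250.1   56. ] rel handle 105.2 -31.7
wl [ 561.3 -130.7   62. ] rel handle 95.8 87.3
wr [ 559.9 -308.5   62. ] rel handle 108.0 -90.1
cross [ 611.1 -251.8   56. ] rel handle 154.8 -29.7
cross [ 615.3 -193.2   56. ] rel handle 154.4 29.2
crossback [ 617.9 -193.4   56. ] rel handle 157.1 29.2
divfront [ 517.7 -186.4   56. ] rel handle 56.6 28.5
divfront [ 513.9 -247.8   56. ] rel handle 57.5 -33.0
0 [ 558.80527522 -218.07190281]
60 [ 563.40841691 -158.24873768]
-60 [ 554.20213354 -277.89506795]
```

```bash
python3 sync.py; python3 go.py 600 -8 290 180 50
```

```text
[ 456.5 -210.7  301.7] [-179.98    0.     85.76] [0.  0.4 0.1] 6.7167
ROW 0.2127 0.1281 0.0117 0 0 -94.2 50 rows pos 6.0 rot 13.2
```

>>> send_rows:
  targets: "0.2127 0.1281 0.0117 0 0 -80 50;0.2127 0.1281 0.0117 0 0 -80 50;0.2127 0.1281 0.0117 0 0 -80 50;0.2127 0.1281 0.0117 0 0 -80 50;0.2127 0.1281 0.0117 0 0 -80 50;0.2127 0.1281 0.0117 0 0 -80 50;0.2127 0.1281 0.0117 0 0 -80 50;0.2127 0.1281 0.0117 0 0 -80 50;0.2127 0.1281 0.0117 0 0 -80 50;0.2127 0.1281 0.0117 0 0 -80 50;0.2127 0.1281 0.0117 0 0 -80 50;0.2127 0.1281 0.0117 0 0 -80 50"

```text
time_s: 7.72
ee_pos: [599.1, -8.1, 287.3]
ee_rot: [-179.9, -0.3, 165.9]
force: [-0.1, 0.8, 0.5]
gripper_width: 45.8
gripper_force: 0.0
```

>>> send_rows:
  targets: "0 0 0 0 0 -14.2 50;0 0 0 0 0 -14.2 50;0 0 0 0 0 -14.2 50;0 0 0 0 0 -14.2 50;0 0 0 0 0 -14.2 50;0 0 0 0 0 -14.2 50;0 0 0 0 0 -14.2 50"

```text
time_s: 8.3
ee_pos: [600.2, -8.2, 290.1]
ee_rot: [-180.0, -0.0, 179.9]
force: [-0.8, 0.1, 0.5]
gripper_width: 45.4
gripper_force: 0.0
```

```bash
python3 sync.py; python3 - <<'E'
from h import *
f=save('wrist','w3')
c=proj(f,[[550,-8,130]])[0]; print(c, proj(f,[[545,215,82],[565,-220,70]]))
x,y=c.astype(int); x0,y0=max(0,x-60),max(0,y-60); print(x0,y0)
cv2.imwrite("pics/z3.png",cv2.resize(f["image"][y0:y0+120,x0:x0+120],None,fx=5,fy=5,interpolation=cv2.INTER_CUBIC))
E
```

```text
[600.2  -8.2 290.1] [-1.7999e+02 -2.0000e-02  1.7988e+02] [-0.8  0.1  0.5] 8.3
[323.38973519 147.8591759 ] [[494.24103296 141.66271892]
 [167.82651904 156.26228836]]
263 87
```

View pics/z3.png

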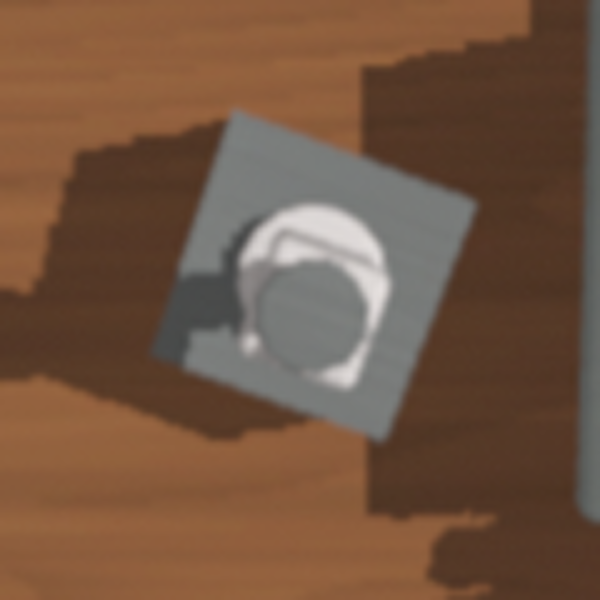

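The close view shows the stand's top corners (crop/5) and the square grip with a round dark cap, both turned about 20° the same way.

```bash
python3 - <<'E'
from h import *
f=load("w3"); o=np.array([263,87])
st=np.array([onz(f,o+np.array(p)/5,55)[:2] for p in[(235,108),(477,205),(384,440),(152,355)]])
gr=np.array([onz(f,o+np.array(p)/5,160)[:2] for p in[(280,232),(390,270),(350,390),(245,350)]])
for n,q in(("stand",st),("grip",gr)):
    e=np.roll(q,-1,0)-q; print(n,q.mean(0).round(1),np.linalg.norm(e,axis=1).round(1),np.degrees(np.arctan2(e[:,1],e[:,0])).round(1))
print("cap",onz(f,o+np.array([311,317])/5,160),"collar",onz(f,o+np.array([314,275])/5,63))
E
```

```text
stand [549.7  -5.4] [70.2 69.2 69.4 70.2] [  68.9  -20.7 -110.3  160. ]
grip [548.8  -5. ] [23.6 25.8 23.3 24.9] [  71.3  -18.  -110.9  162.8]
cap [550.02471313  -6.0830149  160.        ] collar [547.90271642  -4.87567689  63.        ]
```

```bash
python3 go.py 549.6 -5.4 190 160 50;  python3 go.py 549.6 -5.4 111 160 50
```

```text
ROW 0.0506 0.0027 0.1001 0 0 19.9 50 rows pos 2.7 rot 2.8
ROW 0.0000 -0.0001 0.0790 0 0 -0.0 50 rows pos 1.9 rot 0.0
```

>>> send_rows:
  targets: "0.0506 0.0027 0.06 0 0 19.9 50;0.0506 0.0027 0.06 0 0 19.9 50;0.0506 0.0027 0.06 0 0 19.9 50;0.0506 0.0027 0.1 0 0 19.9 50;0.0506 0.0027 0.1001 0 0 19.9 50;0.0506 0.0027 0.1001 0 0 19.9 50;0.0506 0.0027 0.1001 0 0 19.9 50;0.0506 0.0027 0.1001 0 0 19.9 50;0.0506 0.0027 0.1001 0 0 19.9 50;0.0506 0.0027 0.1001 0 0 19.9 50"

```text
time_s: 9.18
ee_pos: [550.7, -5.5, 191.5]
ee_rot: [180.0, 0.1, 160.1]
force: [-0.1, 0.5, -0.3]
gripper_width: 45.8
gripper_force: 0.0
```

>>> send_rows:
  targets: "0 0 0.03 0 0 0 50;0 0 0.055 0 0 0 50;0 0 0.079 0 0 0 50;0 0 0.079 0 0 0 50;0 0 0.079 0 0 0 50;0 0 0.079 0 0 0 50;0 0 0.079 0 0 0 10;0 0 0.079 0 0 0 10;0 0 0.079 0 0 0 10;0 0 0.079 0 0 0 10;0 0 0.079 0 0 0 10;0 0 0.079 0 0 0 10"
  grip_force: 40

```text
time_s: 10.18
ee_pos: [550.3, -5.6, 112.2]
ee_rot: [180.0, 0.1, 160.1]
force: [-1.4, -0.7, 5.8]
gripper_width: 25.5
gripper_force: 40.0
```

>>> send_rows:
  targets: "0 0 0 0 0 0 10;0 0 -0.004 0 0 0 10;0 0 -0.008 0 0 0 10;0 0 -0.015 0 0 0 10;0 0 -0.03 0 0 0 10;0 0 -0.05 0 0 0 10;0 0 -0.07 0 0 0 10;0 0 -0.09 0 0 0 10;0 0 -0.11 0 0 0 10;0 0 -0.13 0 0 0 10;0 0 -0.13 0 0 0 10;0 0 -0.13 0 0 0 10"

```text
time_s: 11.18
ee_pos: [550.0, -5.4, 241.7]
ee_rot: [180.0, 0.1, 160.1]
force: [-0.0, -0.4, -3.5]
gripper_width: 25.8
gripper_force: 40.0
```

```bash
python3 sync.py; python3 - <<'E'
from h import *
t=save("top","top2"); im=t["image"]
m=cv2.inRange(im,(170,170,170),(255,255,255))
for P in [(543,289,82),(545,216,82),(547,139,82)]:
    u=proj(t,[P])[0]; x,y=u.astype(int)
    w=m[y-14:y+15,x-9:x+10]; ys,xs=np.nonzero(w)
    c,(ww,hh),a=cv2.minAreaRect(np.stack([xs,ys],1).astype(np.float32))
    q=onz(t,(c[0]+x-9,c[1]+y-14),82); print(u,c,ww,hh,a,q.round(1),len(xs))
E
```

```text
[550.   -5.4 241.7] [1.7997e+02 1.0000e-01 1.6007e+02] [-0.  -0.4 -3.5] 11.1833
[240.8728352  220.00955435] (9.5, 14.5) 23.0 13.0 90.0 [541.2 290.4  82. ] 250
[260.86673341 218.98408616] (10.0, 15.5) 14.0 23.0 0.0 [543.1 215.5  82. ] 248
[282.04372253 217.922217  ] (8.5, 15.5) 23.0 13.0 90.0 [544.9 141.   82. ] 261
```

The puller is held (25.5 mm, 3.5 N). I'll move over the bed near die3 for a close look.

```bash
python3 go.py 600 175 270 181.5 10
```

```text
ROW 0.0145 0.1866 -0.0283 0 0 -21.4 10 rows pos 4.5 rot 3.0
```

>>> send_rows:
  targets: "0.0145 0.03 -0.0283 0 0 -4 10;0.0145 0.06 -0.0283 0 0 -8 10;0.0145 0.09 -0.0283 0 0 -12 10;0.0145 0.12 -0.0283 0 0 -16 10;0.0145 0.15 -0.0283 0 0 -20 10;0.0145 0.1866 -0.0283 0 0 -21.4 10;0.0145 0.1866 -0.0283 0 0 -21.4 10;0.0145 0.1866 -0.0283 0 0 -21.4 10;0.0145 0.1866 -0.0283 0 0 -21.4 10;0.0145 0.1866 -0.0283 0 0 -21.4 10;0.0145 0.1866 -0.0283 0 0 -21.4 10;0.0145 0.1866 -0.0283 0 0 -21.4 10"

```text
time_s: 12.23
ee_pos: [599.5, 173.9, 269.5]
ee_rot: [-180.0, -0.0, -178.6]
force: [-0.4, 0.9, -3.0]
gripper_width: 25.7
gripper_force: 40.0
```

```bash
python3 sync.py; python3 -c "
from h import *
save('wrist','w4')"
```

```text
[599.5 173.9 269.5] [-1.7999e+02 -1.0000e-02 -1.7861e+02] [-0.4  0.9 -3. ] 12.2333
```

View pics/w4.png

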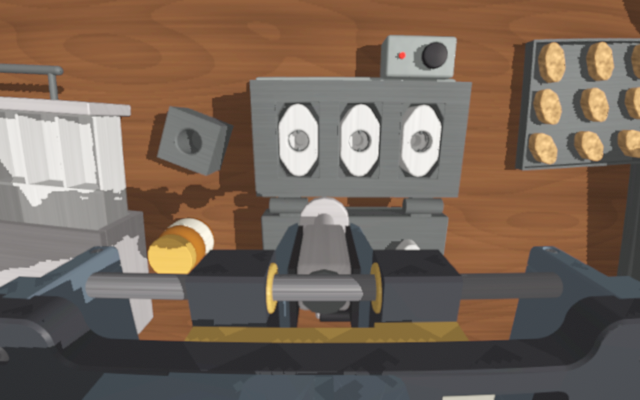

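The wrist view shows the dies as white shapes with holes at (298,140), (359,140) and (421,141). The collar is at (325,215), and the stand is at (193,140).

```bash
cat > dies.py <<'E'
import sys
from h import *
f=load(sys.argv[1]); m=cv2.inRange(f["image"],(165,165,165),(255,255,255))
m=cv2.morphologyEx(m,cv2.MORPH_OPEN,np.ones((3,3)))
for c in cv2.findContours(m,cv2.RETR_EXTERNAL,cv2.CHAIN_APPROX_NONE)[0]:
    if 300<cv2.contourArea(c):
        p=onz
        q=np.array([onz(f,tuple(map(float,v)),82)[:2] for v in c[:,0]])
        x=(q.max(0)-q.min(0))
        if 30<x[1]<60 and 65<x[0]<100:
            M=cv2.moments(q.astype(np.float32)); cen=[M["m10"]/M["m00"],M["m01"]/M["m00"]]
            a=0.5*np.degrees(np.arctan2(2*M["mu11"],M["mu20"]-M["mu02"]))
            print("die",np.round(cen,1),"bbox mid",((q.max(0)+q.min(0))/2).round(1),"size",x.round(1),"yaw",round(a,1), "px",c[:,0].mean(0))
E
python3 dies.py w4; python3 - <<'E'
from h import *
f=load("w4"); 
for x,y in((298,140),(359,140),(421,141)):
    g=cv2.cvtColor(f["image"],cv2.COLOR_BGR2GRAY)[y-14:y+15,x-14:x+15]
    _,m=cv2.threshold(g,160,255,cv2.THRESH_BINARY_INV); n,l,s,c=cv2.connectedComponentsWithStats(m)
    i=l[13:16,13:16].max(); print("hole",s[i][2:], c[i], onz(f,c[i]+[x-14,y-14],82).round(1))
E
```

```text
die [540.3 291.2] bbox mid [540.  291.1] size [84.2 46.5] yaw 1.4 px [420.72955975 140.24528302]
die [542.  216.4] bbox mid [542.3 216.3] size [83.8 46.3] yaw 1.3 px [359.53125 139.55625]
die [543.5 141.9] bbox mid [543.6 141.9] size [84.8 46.5] yaw 1.1 px [298.10625 139.5    ]
hole [ 18  22 265] [16.39622642 14.11320755] [543.1 144.6  82. ]
hole [ 18  22 324] [15.9537037  14.55864198] [541.7 218.1  82. ]
hole [ 21  21 349] [14.13753582 14.14899713] [540.2 291.7  82. ]
```

```bash
sed -i 's/float(s\["ee_rot"\]\[2\])/float(s["ee_rot"][2])%360/' sync.py; python3 sync.py; python3 go.py 543.5 141.9 195 181.3 10
```

```text
[599.6 174.  269.7] [-1.7999e+02  1.0000e-02 -1.7860e+02] [-0.1  0.3 -3.7] 12.2833
ROW 0.0568 -0.0307 0.0747 0 0 0.1 10 rows pos 2.4 rot 0.0
```

>>> send_rows:
  targets: "0.025 -0.015 0.025 0 0 0.1 10;0.0568 -0.0307 0.05 0 0 0.1 10;0.0568 -0.0307 0.0747 0 0 0.1 10;0.0568 -0.0307 0.0747 0 0 0.1 10;0.0568 -0.0307 0.0747 0 0 0.1 10;0.0568 -0.0307 0.0747 0 0 0.1 10;0.0568 -0.0307 0.0747 0 0 0.1 10;0.0568 -0.0307 0.0747 0 0 0.1 10;0.0568 -0.0307 0.0747 0 0 0.1 10;0.0568 -0.0307 0.0747 0 0 0.1 10"

```text
time_s: 13.12
ee_pos: [544.3, 143.1, 195.4]
ee_rot: [180.0, 0.1, -178.6]
force: [-0.3, 0.1, -2.7]
gripper_width: 25.5
gripper_force: 40.0
```

```bash
python3 sync.py; python3 -c "
from h import *
f=save('wrist','w5'); cv2.imwrite('pics/z5.png',cv2.resize(f['image'][120:330,220:430],None,fx=2.8,fy=2.8))"; python3 go.py 543.5 141.9 175 181.3 10
```

```text
[544.3 143.1 195.4] [ 1.7999e+02  7.0000e-02 -1.7862e+02] [-0.3  0.1 -2.7] 13.1167
ROW 0.0009 -0.0012 0.0204 0 0 0.1 10 rows pos 0.5 rot 0.0
```

View pics/z5.png

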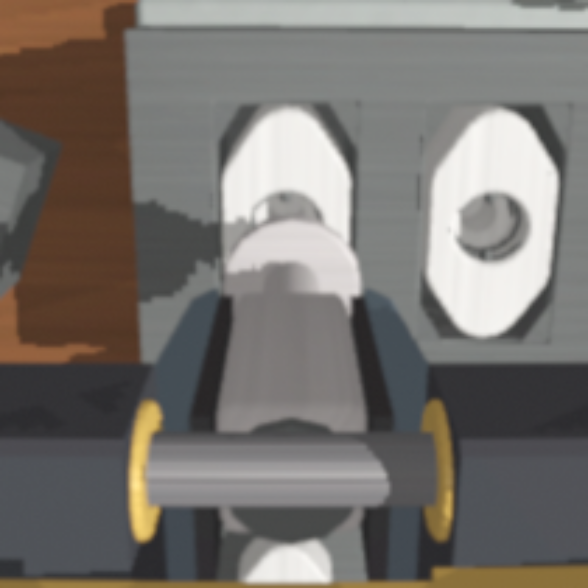

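The crop shows the collar above die3's hole, about 1–2 mm to the +y side. I'll correct that and lower.

>>> send_rows:
  targets: "0.0009 -0.0016 0.0 0 0 0.1 10;0.0009 -0.0016 0.005 0 0 0.1 10;0.0009 -0.0016 0.010 0 0 0.1 10;0.0009 -0.0016 0.015 0 0 0.1 10;0.0009 -0.0016 0.020 0 0 0.1 10;0.0009 -0.0016 0.024 0 0 0.1 10;0.0009 -0.0016 0.024 0 0 0.1 10"

```text
time_s: 13.75
ee_pos: [542.5, 141.0, 169.5]
ee_rot: [-180.0, -0.1, -178.7]
force: [-0.3, 0.8, -3.7]
gripper_width: 25.8
gripper_force: 40.0
```

>>> send_rows:
  targets: "0 0 0.003 0 0 0 10;0 0 0.006 0 0 0 10;0 0 0.009 0 0 0 10;0 0 0.012 0 0 0 10;0 0 0.013 0 0 0 10;0 0 0.013 0 0 0 10"

```text
time_s: 14.25
ee_pos: [543.0, 141.1, 157.5]
ee_rot: [-180.0, 0.0, -178.7]
force: [0.8, 0.8, -3.2]
gripper_width: 26.0
gripper_force: 40.0
```

>>> send_rows:
  targets: "0 0 0.002 0 0 0 10;0 0 0.003 0 0 0 10;0 0 0.004 0 0 0 10;0 0 0.004 0 0 0 10"

```text
time_s: 14.58
ee_pos: [543.6, 141.3, 153.9]
ee_rot: [180.0, 0.1, -178.7]
force: [1.8, 0.8, -3.0]
gripper_width: 25.8
gripper_force: 40.0
```

>>> send_rows:
  targets: "0 0 0.001 0 0 0 10;0 0 0.002 0 0 0 10;0 0 0.003 0 0 0 10;0 0 0.003 0 0 0 10"

```text
time_s: 14.92
ee_pos: [543.5, 141.2, 150.9]
ee_rot: [180.0, 0.1, -178.7]
force: [2.9, 0.4, -1.9]
gripper_width: 26.0
gripper_force: 40.0
```

>>> send_rows:
  targets: "0 0 0.001 0 0 0 10;0 0 0.001 0 0 0 10;0 0 0.001 0 0 0 10"

```text
time_s: 15.17
ee_pos: [543.2, 141.2, 149.9]
ee_rot: [180.0, 0.1, -178.7]
force: [3.6, 0.8, -1.2]
gripper_width: 25.8
gripper_force: 40.0
```

>>> send_rows:
  targets: "-0.001 0 0 0 0 0 10;-0.001 0 0.001 0 0 0 10;-0.001 0 0.001 0 0 0 10;-0.001 0 0.001 0 0 0 10"

```text
time_s: 15.5
ee_pos: [543.5, 141.1, 148.7]
ee_rot: [-180.0, -0.1, -178.7]
force: [1.0, -0.3, -0.5]
gripper_width: 26.0
gripper_force: 40.0
```

>>> send_rows:
  targets: "0 0 0.0005 0 0 0 10;0 0 0.001 0 0 0 10;0 0 0.001 0 0 0 10;0 0 0.001 0 0 0 10"

```text
time_s: 15.83
ee_pos: [543.5, 141.1, 148.5]
ee_rot: [-180.0, -0.0, -178.7]
force: [-0.2, -0.4, 5.2]
gripper_width: 26.0
gripper_force: 40.0
```

Thread contact came at a collar height of about 9.4 mm, so the phase is right. Screwing in half a turn, following the lead.

>>> send_rows:
  targets: "0 0 -0.0008 0 0 0 10;0 0 -0.0005 0 0 7 10;0 0 -0.0001 0 0 14 10;0 0 0.0003 0 0 21 10;0 0 0.0006 0 0 28 10;0 0 0.0010 0 0 35 10;0 0 0.0013 0 0 42 10;0 0 0.0017 0 0 49 10;0 0 0.0020 0 0 56 10;0 0 0.0024 0 0 63 10;0 0 0.0024 0 0 63 10"

```text
time_s: 16.75
ee_pos: [543.4, 141.0, 144.8]
ee_rot: [-179.9, -0.0, 118.2]
force: [0.5, -1.3, -0.3]
gripper_width: 26.1
gripper_force: 40.0
```

>>> send_rows:
  targets: "0 0 0.0004 0 0 7 10;0 0 0.0007 0 0 14 10;0 0 0.0010 0 0 21 10;0 0 0.0014 0 0 28 10;0 0 0.0018 0 0 35 10;0 0 0.0021 0 0 42 10;0 0 0.0024 0 0 49 10;0 0 0.0028 0 0 56 10;0 0 0.0028 0 0 56 10"

```text
time_s: 17.5
ee_pos: [543.0, 141.0, 141.7]
ee_rot: [-179.9, 0.1, 62.3]
force: [0.0, 0.2, -2.7]
gripper_width: 25.8
gripper_force: 40.0
```

>>> send_rows:
  targets: "0 0 0.0004 0 0 7 10;0 0 0.0007 0 0 14 10;0 0 0.0010 0 0 21 10;0 0 0.0014 0 0 28 10;0 0 0.0018 0 0 35 10;0 0 0.0021 0 0 42 10;0 0 0.0024 0 0 49 10;0 0 0.0028 0 0 56 10;0 0 0.0028 0 0 56 10"

```text
time_s: 18.25
ee_pos: [543.2, 141.2, 139.2]
ee_rot: [-180.0, 0.1, 6.4]
force: [0.0, -0.4, -2.3]
gripper_width: 26.0
gripper_force: 40.0
```

```bash
python3 sync.py; python3 -c "
from h import *
print(env.state()['torque'],env.state()['qpos'])"
```

```text
[543.2 141.2 139.2] [-1.80e+02  1.10e-01  6.44e+00] [ 0.  -0.4 -2.3] 18.25
[-0.00582685  0.00033424 -0.03373185] [1.33896783e+01 2.04306492e+01 9.78854530e+01 1.50238960e-02
 6.17899520e+01 9.69442038e+01]
```

Screwed down: the collar is at die-top height. Lifting straight up.

>>> send_rows:
  targets: "0 0 -0.003 0 0 0 10;0 0 -0.006 0 0 0 10;0 0 -0.010 0 0 0 10;0 0 -0.015 0 0 0 10;0 0 -0.020 0 0 0 10;0 0 -0.025 0 0 0 10;0 0 -0.030 0 0 0 10;0 0 -0.040 0 0 0 10;0 0 -0.050 0 0 0 10;0 0 -0.060 0 0 0 10;0 0 -0.070 0 0 0 10;0 0 -0.070 0 0 0 10"

```text
time_s: 19.25
ee_pos: [545.4, 141.5, 212.8]
ee_rot: [-180.0, -0.3, 6.3]
force: [0.6, -0.1, -5.9]
gripper_width: 25.5
gripper_force: 40.0
```

>>> send_rows:
  targets: "0 0 -0.015 0 0 0 10;0 0 -0.030 0 0 0 10;0 0 -0.030 0 0 0 10;0 0 -0.030 0 0 0 10;0 0 -0.030 0 0 0 10;0 0 -0.030 0 0 0 10"

```text
time_s: 19.75
ee_pos: [543.1, 141.0, 238.4]
ee_rot: [180.0, 0.1, 6.3]
force: [-0.8, -0.7, -6.1]
gripper_width: 25.4
gripper_force: 40.0
```

```bash
python3 sync.py; python3 go.py 567.8 -160 239 0.7 10
```

```text
[543.1 141.  238.4] [1.7998e+02 1.5000e-01 6.2700e+00] [-0.8 -0.7 -6.1] 19.75
ROW -0.0083 0.3019 -0.0006 0 0 5.6 10 rows pos 7.2 rot 0.8
```

The die hangs on the puller (6.1 N). Carrying it over cell1.

>>> send_rows:
  targets: "-0.001 0.02 0 0 0 1 10;-0.002 0.05 0 0 0 2 10;-0.003 0.08 0 0 0 3 10;-0.004 0.11 0 0 0 4 10;-0.005 0.14 0 0 0 5 10;-0.006 0.17 0 0 0 5.6 10;-0.007 0.20 0 0 0 5.6 10;-0.008 0.23 0 0 0 5.6 10;-0.0083 0.26 0 0 0 5.6 10;-0.0083 0.285 0 0 0 5.6 10;-0.0083 0.3019 0 0 0 5.6 10;-0.0083 0.3019 0 0 0 5.6 10"

```text
time_s: 20.75
ee_pos: [568.4, -163.7, 238.4]
ee_rot: [179.9, 0.1, 0.5]
force: [0.5, -0.4, -6.6]
gripper_width: 25.8
gripper_force: 40.0
```

>>> send_rows:
  targets: "0 0 0 0 0 0 10;0 0 0 0 0 0 10;0 0 0 0 0 0 10;0 0 0 0 0 0 10;0 0 0 0 0 0 10"

```text
time_s: 21.17
ee_pos: [568.6, -158.9, 239.8]
ee_rot: [-180.0, -0.0, 0.7]
force: [0.1, -0.6, -6.5]
gripper_width: 25.7
gripper_force: 40.0
```

```bash
python3 sync.py; python3 -c "
from h import *
f=save('side','s6'); g=save('wrist','w6')
cv2.imwrite('pics/z6.png',np.hstack([cv2.resize(f['image'][110:230,260:420],(480,360)),cv2.resize(g['image'][100:400,170:470],(320,360))]))"
```

```text
[ 568.6 -158.9  239.8] [-180.     -0.      0.74] [ 0.1 -0.6 -6.5] 21.1667
```

View pics/z6.png

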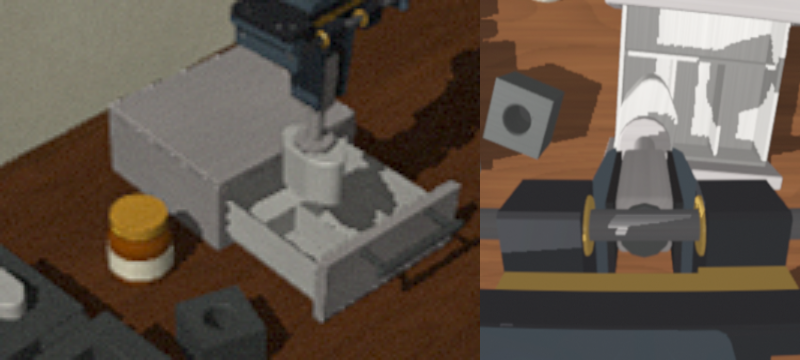

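The picture shows die3 hanging upright above cell1. Lowering it with force checks.

```bash
python3 go.py 567.5 -160.3 172 0.5 10
```

```text
ROW -0.0011 0.0013 0.0678 0 0 0.2 10 rows pos 1.6 rot 0.0
```

>>> send_rows:
  targets: "-0.0011 0.0013 0.015 0 0 0.2 10;-0.0011 0.0013 0.030 0 0 0.2 10;-0.0011 0.0013 0.045 0 0 0.2 10;-0.0011 0.0013 0.060 0 0 0.2 10;-0.0011 0.0013 0.0678 0 0 0.2 10;-0.0011 0.0013 0.0678 0 0 0.2 10;-0.0011 0.0013 0.0678 0 0 0.2 10;-0.0011 0.0013 0.0678 0 0 0.2 10;-0.0011 0.0013 0.0678 0 0 0.2 10"

```text
time_s: 22.02
ee_pos: [568.3, -161.3, 173.3]
ee_rot: [180.0, -0.1, 0.5]
force: [-0.2, 0.3, -6.5]
gripper_width: 26.1
gripper_force: 40.0
```

>>> send_rows:
  targets: "0 0 0.004 0 0 0 10;0 0 0.008 0 0 0 10;0 0 0.012 0 0 0 10;0 0 0.016 0 0 0 10;0 0 0.016 0 0 0 10;0 0 0.016 0 0 0 10"

```text
time_s: 22.52
ee_pos: [567.2, -161.1, 155.5]
ee_rot: [-180.0, 0.1, 0.5]
force: [-0.0, -0.2, -6.2]
gripper_width: 25.7
gripper_force: 40.0
```

```bash
python3 sync.py; python3 -c "
from h import *
f=save('wrist','w7'); cv2.imwrite('pics/z7.png',cv2.resize(f['image'][60:300,220:500],None,fx=2.5,fy=2.5))"
```

```text
[ 567.2 -161.1  155.5] [-1.7999e+02  6.0000e-02  4.7000e-01] [-0.  -0.2 -6.2] 22.5167
```

View pics/z7.png

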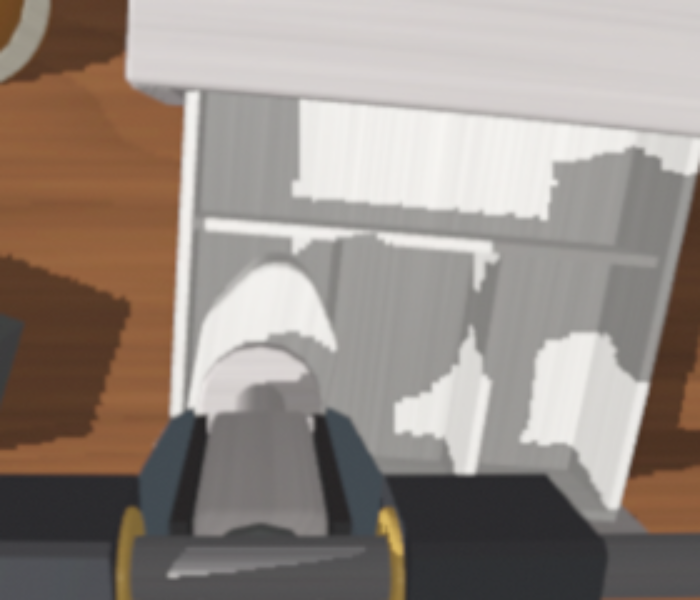

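The die's bottom is already below the wall top with no contact. Continuing to the floor.

>>> send_rows:
  targets: "0 0 0.004 0 0 0 10;0 0 0.008 0 0 0 10;0 0 0.012 0 0 0 10;0 0 0.016 0 0 0 10;0 0 0.020 0 0 0 10;0 0 0.024 0 0 0 10;0 0 0.025 0 0 0 10;0 0 0.025 0 0 0 10;0 0 0.025 0 0 0 10"

```text
time_s: 23.32
ee_pos: [567.7, -161.2, 131.0]
ee_rot: [180.0, -0.0, 0.5]
force: [0.4, -0.2, -6.9]
gripper_width: 26.1
gripper_force: 40.0
```

>>> send_rows:
  targets: "0 0 0.001 0 0 0 10;0 0 0.002 0 0 0 10;0 0 0.003 0 0 0 10;0 0 0.003 0 0 0 10"

```text
time_s: 23.65
ee_pos: [568.0, -161.3, 128.5]
ee_rot: [180.0, -0.1, 0.5]
force: [-0.2, 0.2, -3.8]
gripper_width: 25.9
gripper_force: 40.0
```

Die is on the floor (load down to 3.8 N). Unscrewing, rising with the thread.

>>> send_rows:
  targets: "0 0 0 0 0 -7 10;0 0 -0.0004 0 0 -14 10;0 0 -0.0008 0 0 -21 10;0 0 -0.0012 0 0 -28 10;0 0 -0.0017 0 0 -35 10;0 0 -0.0021 0 0 -42 10;0 0 -0.0025 0 0 -49 10;0 0 -0.0030 0 0 -56 10;0 0 -0.0034 0 0 -63 10;0 0 -0.0034 0 0 -63 10"

```text
time_s: 24.48
ee_pos: [568.1, -161.3, 132.1]
ee_rot: [179.9, -0.0, 63.6]
force: [0.8, -0.3, -3.6]
gripper_width: 25.6
gripper_force: 40.0
```

>>> send_rows:
  targets: "0 0 -0.0004 0 0 -7 10;0 0 -0.0008 0 0 -14 10;0 0 -0.0013 0 0 -21 10;0 0 -0.0017 0 0 -28 10;0 0 -0.0021 0 0 -35 10;0 0 -0.0026 0 0 -42 10;0 0 -0.0030 0 0 -49 10;0 0 -0.0034 0 0 -56 10;0 0 -0.0038 0 0 -63 10;0 0 -0.0038 0 0 -63 10"

```text
time_s: 25.32
ee_pos: [568.2, -161.3, 135.7]
ee_rot: [179.9, 0.1, 126.4]
force: [0.4, -0.6, -2.1]
gripper_width: 25.9
gripper_force: 40.0
```

>>> send_rows:
  targets: "0 0 -0.0004 0 0 -7 10;0 0 -0.0008 0 0 -14 10;0 0 -0.0013 0 0 -21 10;0 0 -0.0017 0 0 -28 10;0 0 -0.0021 0 0 -35 10;0 0 -0.0026 0 0 -42 10;0 0 -0.0030 0 0 -49 10;0 0 -0.0034 0 0 -56 10;0 0 -0.0038 0 0 -60 10;0 0 -0.0038 0 0 -60 10"

```text
time_s: 26.15
ee_pos: [568.2, -161.2, 139.4]
ee_rot: [-180.0, 0.1, -173.8]
force: [1.3, 0.3, -3.8]
gripper_width: 26.1
gripper_force: 40.0
```

>>> send_rows:
  targets: "0 0 -0.001 0 0 0 10;0 0 -0.002 0 0 0 10;0 0 -0.003 0 0 0 10;0 0 -0.003 0 0 0 10"

```text
time_s: 26.48
ee_pos: [567.8, -161.3, 142.4]
ee_rot: [-180.0, 0.0, -173.6]
force: [1.3, -0.7, -3.9]
gripper_width: 25.9
gripper_force: 40.0
```

>>> send_rows:
  targets: "0 0 -0.001 0 0 0 10;0 0 -0.002 0 0 0 10;0 0 -0.003 0 0 0 10;0 0 -0.003 0 0 0 10"

```text
time_s: 26.82
ee_pos: [567.2, -161.1, 145.3]
ee_rot: [180.0, -0.0, -173.5]
force: [0.8, -0.6, -3.0]
gripper_width: 25.9
gripper_force: 40.0
```

```bash
python3 sync.py; python3 -c "
from h import *
print(env.state()['torque'],env.state()['qpos'])"
```

```text
[ 567.2 -161.1  145.3] [ 1.8000e+02 -3.0000e-02 -1.7355e+02] [ 0.8 -0.6 -3. ] 26.8167
[ 0.07309915 -0.20947981  0.0135959 ] [-1.69672178e+01  2.24891878e+01  9.36260076e+01 -9.88927222e-03
  6.39164656e+01 -1.13414807e+02]
```

Freed: the load stayed at 3 N while rising. On to die2.

```bash
python3 go.py 542 215.7 245 181.3 10; python3 go.py 542 215.7 195 181.3 10
```

```text
ROW -0.0173 0.3772 -0.0997 0 0 5.2 10 rows pos 9.4 rot 0.7
ROW 0.0000 0.0000 0.0500 0 0 -0.0 10 rows pos 1.2 rot 0.0
```

>>> send_rows:
  targets: "0 0 -0.015 0 0 0 10;0 0 -0.030 0 0 0 10;0 0 -0.055 0 0 0 10;0 0 -0.085 0 0 0 10;0 0 -0.0997 0 0 0 10;-0.002 0.03 -0.0997 0 0 2 10;-0.004 0.07 -0.0997 0 0 4 10;-0.006 0.11 -0.0997 0 0 5.2 10;-0.008 0.15 -0.0997 0 0 5.2 10;-0.010 0.19 -0.0997 0 0 5.2 10;-0.012 0.23 -0.0997 0 0 5.2 10;-0.013 0.26 -0.0997 0 0 5.2 10"

```text
time_s: 27.82
ee_pos: [549.8, 101.5, 244.6]
ee_rot: [180.0, -0.1, -178.7]
force: [-1.0, -0.8, -2.0]
gripper_width: 26.1
gripper_force: 40.0
```

>>> send_rows:
  targets: "-0.0036 0.035 0 0 0 0 10;-0.0036 0.070 0 0 0 0 10;-0.0036 0.10 0 0 0 0 10;-0.0036 0.1172 0 0 0 0 10;-0.0036 0.1172 0 0 0 0 10;-0.0036 0.1172 0 0 0 0 10;-0.0036 0.1172 0.02 0 0 0 10;-0.0036 0.1172 0.04 0 0 0 10;-0.0036 0.1172 0.045 0 0 0 10;-0.0036 0.1172 0.045 0 0 0 10;-0.0036 0.1172 0.045 0 0 0 10;-0.0036 0.1172 0.045 0 0 0 10"

```text
time_s: 28.82
ee_pos: [553.0, 215.6, 201.0]
ee_rot: [180.0, 0.1, -178.8]
force: [-0.1, -0.1, -3.3]
gripper_width: 25.8
gripper_force: 40.0
```

```bash
python3 sync.py;python3 go.py 542 215.7 175 181.3 10; python3 - <<'E'
from h import *
g=save("wrist","w8"); save("top","top8")
E
python3 dies.py w8
```

```text
[553.  215.6 201. ] [ 1.7997e+02  1.2000e-01 -1.7878e+02] [-0.1 -0.1 -3.3] 28.8167
ROW 0.0110 0.0003 0.0260 0 0 -0.1 10 rows pos 0.7 rot 0.0
die [540.2 291.3] bbox mid [540.5 291.3] size [85.6 46.9] yaw 1.2 px [396.91891892 188.23243243]
die [540.3 217.9] bbox mid [540.4 217.6] size [83.6 49.9] yaw 9.3 px [324.73542601 191.69058296]
```

>>> send_rows:
  targets: "0.011 0.0003 0 0 0 -0.1 10;0.011 0.0003 0 0 0 -0.1 10;0.011 0.0003 0 0 0 -0.1 10;0.011 0.0003 0 0 0 -0.1 10;0.011 0.0003 0.010 0 0 -0.1 10;0.011 0.0003 0.016 0 0 -0.1 10;0.011 0.0003 0.021 0 0 -0.1 10;0.011 0.0003 0.026 0 0 -0.1 10;0.011 0.0003 0.030 0 0 -0.1 10;0.011 0.0003 0.030 0 0 -0.1 10;0.011 0.0003 0.030 0 0 -0.1 10"

```text
time_s: 29.83
ee_pos: [541.1, 215.9, 169.3]
ee_rot: [-180.0, -0.0, -178.6]
force: [0.3, -0.1, -2.3]
gripper_width: 25.7
gripper_force: 40.0
```

>>> send_rows:
  targets: "0 0 0.004 0 0 0 10;0 0 0.008 0 0 0 10;0 0 0.012 0 0 0 10;0 0 0.015 0 0 0 10;0 0 0.015 0 0 0 10;0 0 0.015 0 0 0 10"

```text
time_s: 30.33
ee_pos: [541.2, 215.9, 154.4]
ee_rot: [-180.0, -0.0, -178.6]
force: [1.5, 0.3, -3.3]
gripper_width: 26.3
gripper_force: 40.0
```

>>> send_rows:
  targets: "-0.0008 0 0.001 0 0 0 10;-0.0008 0 0.002 0 0 0 10;-0.0008 0 0.003 0 0 0 10;-0.0008 0 0.004 0 0 0 10;-0.0008 0 0.004 0 0 0 10"

```text
time_s: 30.75
ee_pos: [541.6, 215.9, 150.4]
ee_rot: [-180.0, -0.0, -178.6]
force: [-0.5, 1.1, -3.1]
gripper_width: 25.7
gripper_force: 40.0
```

>>> send_rows:
  targets: "0 0 0.0005 0 0 0 10;0 0 0.001 0 0 0 10;0 0 0.0015 0 0 0 10;0 0 0.0015 0 0 0 10"

```text
time_s: 31.08
ee_pos: [541.9, 216.0, 149.1]
ee_rot: [-180.0, -0.0, -178.6]
force: [0.2, 0.3, -3.0]
gripper_width: 25.9
gripper_force: 40.0
```

>>> send_rows:
  targets: "0 0 0.0004 0 0 7 10;0 0 0.0008 0 0 14 10;0 0 0.0012 0 0 21 10;0 0 0.0016 0 0 28 10;0 0 0.0019 0 0 35 10;0 0 0.0023 0 0 42 10;0 0 0.0027 0 0 49 10;0 0 0.0031 0 0 56 10;0 0 0.0035 0 0 63 10;0 0 0.0035 0 0 63 10"

```text
time_s: 31.92
ee_pos: [541.9, 216.0, 145.6]
ee_rot: [-180.0, 0.0, 118.3]
force: [-1.4, -0.5, -2.2]
gripper_width: 25.8
gripper_force: 40.0
```

>>> send_rows:
  targets: "0 0 0.0004 0 0 7 10;0 0 0.0008 0 0 14 10;0 0 0.0012 0 0 21 10;0 0 0.0016 0 0 28 10;0 0 0.0019 0 0 35 10;0 0 0.0023 0 0 42 10;0 0 0.0027 0 0 49 10;0 0 0.0031 0 0 56 10;0 0 0.0031 0 0 56 10"

```text
time_s: 32.67
ee_pos: [541.9, 215.9, 142.5]
ee_rot: [180.0, 0.0, 62.4]
force: [-0.9, -0.4, -3.0]
gripper_width: 25.7
gripper_force: 40.0
```

>>> send_rows:
  targets: "0 0 0.0004 0 0 7 10;0 0 0.0008 0 0 14 10;0 0 0.0012 0 0 21 10;0 0 0.0016 0 0 28 10;0 0 0.0019 0 0 35 10;0 0 0.0023 0 0 42 10;0 0 0.0027 0 0 49 10;0 0 0.0031 0 0 56 10;0 0 0.0031 0 0 56 10"

```text
time_s: 33.42
ee_pos: [541.8, 216.0, 139.4]
ee_rot: [180.0, 0.0, 6.5]
force: [-0.1, -0.2, -3.4]
gripper_width: 25.8
gripper_force: 40.0
```

```bash
python3 sync.py; python3 -c "
from h import *
print(env.state()['torque'],env.state()['qpos'])"
```

```text
[541.8 216.  139.4] [1.7999e+02 2.0000e-02 6.5400e+00] [-0.1 -0.2 -3.4] 33.4167
[0.02453858 0.08130133 0.04064605] [ 2.06068750e+01  2.22322060e+01  9.49722858e+01 -5.77184841e-04
  6.28194109e+01  1.04065243e+02]
```

>>> send_rows:
  targets: "0 0 -0.003 0 0 0 10;0 0 -0.006 0 0 0 10;0 0 -0.010 0 0 0 10;0 0 -0.015 0 0 0 10;0 0 -0.020 0 0 0 10;0 0 -0.025 0 0 0 10;0 0 -0.030 0 0 0 10;0 0 -0.040 0 0 0 10;0 0 -0.050 0 0 0 10;0 0 -0.060 0 0 0 10;0 0 -0.070 0 0 0 10;0 0 -0.070 0 0 0 10"

```text
time_s: 34.42
ee_pos: [543.4, 216.6, 212.6]
ee_rot: [-179.9, -0.3, 6.4]
force: [1.2, 0.5, -4.6]
gripper_width: 25.9
gripper_force: 40.0
```

>>> send_rows:
  targets: "0 0 -0.015 0 0 0 10;0 0 -0.030 0 0 0 10;0 0 -0.030 0 0 0 10;0 0 -0.030 0 0 0 10;0 0 -0.030 0 0 0 10;0 0 -0.030 0 0 0 10"

```text
time_s: 34.92
ee_pos: [541.2, 215.7, 238.1]
ee_rot: [180.0, 0.1, 6.4]
force: [-0.4, -0.2, -5.0]
gripper_width: 25.7
gripper_force: 40.0
```

```bash
python3 sync.py; python3 go.py 563.2 -220.5 240 0.7 10
```

```text
[541.2 215.7 238.1] [1.7996e+02 1.4000e-01 6.3700e+00] [-0.4 -0.2 -5. ] 34.9167
ROW -0.0265 0.4360 -0.0019 0 0 5.7 10 rows pos 10.5 rot 0.8
```

>>> send_rows:
  targets: "-0.001 0.02 0 0 0 1 10;-0.003 0.055 0 0 0 2 10;-0.005 0.095 0 0 0 3 10;-0.008 0.135 0 0 0 4 10;-0.010 0.175 0 0 0 5 10;-0.013 0.215 0 0 0 5.7 10;-0.016 0.255 -0.001 0 0 5.7 10;-0.018 0.295 -0.001 0 0 5.7 10;-0.020 0.335 -0.0019 0 0 5.7 10;-0.022 0.375 -0.0019 0 0 5.7 10;-0.025 0.410 -0.0019 0 0 5.7 10;-0.0265 0.436 -0.0019 0 0 5.7 10"

```text
time_s: 35.92
ee_pos: [563.2, -223.6, 240.2]
ee_rot: [179.9, 0.1, 0.6]
force: [0.1, 0.1, -6.3]
gripper_width: 25.9
gripper_force: 40.0
```

>>> send_rows:
  targets: "0 0 0 0 0 0 10;0 0 0 0 0 0 10;0 0 0 0 0 0 10;0 0 0 0 0 0 10;0 0 0 0 0 0 10;0 0 0 0 0 0 10"

```text
time_s: 36.42
ee_pos: [564.0, -219.1, 241.5]
ee_rot: [-180.0, 0.0, 0.8]
force: [-0.5, -0.4, -5.8]
gripper_width: 25.9
gripper_force: 40.0
```

```bash
python3 sync.py; python3 go.py 563.2 -220.5 172 0.5 10; python3 -c "
from h import *
f=save('wrist','w9'); g=save('side','s9'); cv2.imwrite('pics/z9.png',np.hstack([cv2.resize(f['image'][60:300,180:500],None,fx=1.5,fy=1.5),cv2.resize(g['image'][100:220,270:430],(320,360))]))"
```

```text
[ 564.  -219.1  241.5] [-180.      0.      0.76] [-0.5 -0.4 -5.8] 36.4167
ROW -0.0008 0.0014 0.0695 0 0 0.3 10 rows pos 1.7 rot 0.0
```

View pics/z9.png

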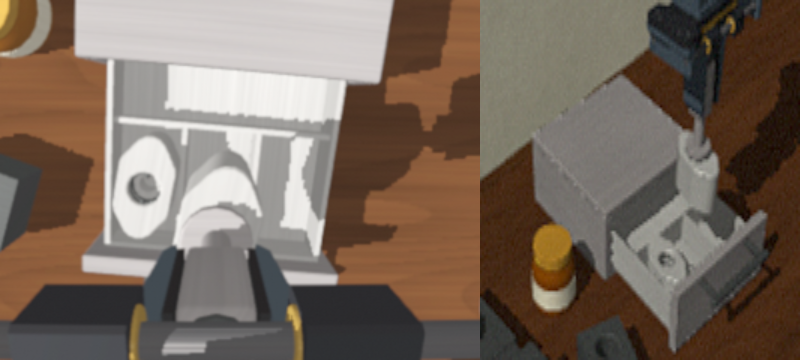

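Die3 stands in cell1 with a slight turn, and die2 hangs above cell2. I'll check the cell position against these edges.

```bash
python3 - <<'E'
from h import *
f=load("w9")
yw=np.radians(-4.4); X=np.array([np.cos(yw),np.sin(yw)]);Y=np.array([-X[1],X[0]]); c2=np.array([563.2,-219.8])
for n,(u,v),z in [("die3hole",(145,185),70),("div12",(183,200),56),("div12",(184,150),56),("div23",(259,150),56),("cross",(150,126),56),("cross",(220,131),56),("wallL",(112,180),62),("wallRt",(328,180),62)]:
    p=onz(f,(u/1.5+180,v/1.5+60),z); d=p[:2]-c2; print(n,p.round(1),(d@X).round(1),(d@Y).round(1))
E
```

```text
die3hole [ 569.4 -161.9   70. ] 1.7 58.2
div12 [ 553.9 -191.4   56. ] -11.5 27.6
div12 [ 596.  -192.5   56. ] 30.6 29.7
div23 [ 596.9 -253.9   56. ] 36.2 -31.4
cross [ 615.1 -165.1   56. ] 47.5 58.5
cross [ 611.8 -221.7   56. ] 48.6 1.8
wallL [ 571.5 -133.6   62. ] 1.7 86.6
wallRt [ 574.  -311.1   62. ] 17.8 -90.2
```

>>> send_rows:
  targets: "-0.0016 0.002 0.015 0 0 0.2 10;-0.0016 0.002 0.030 0 0 0.2 10;-0.0016 0.002 0.045 0 0 0.2 10;-0.0016 0.002 0.060 0 0 0.2 10;-0.0016 0.002 0.0695 0 0 0.2 10;-0.0016 0.002 0.0695 0 0 0.2 10;-0.0016 0.002 0.0695 0 0 0.2 10;-0.0016 0.002 0.0695 0 0 0.2 10;-0.0016 0.002 0.0695 0 0 0.2 10"

```text
time_s: 37.27
ee_pos: [563.2, -222.5, 173.2]
ee_rot: [179.9, -0.1, 0.5]
force: [0.0, 0.0, -6.3]
gripper_width: 26.2
gripper_force: 40.0
```

>>> send_rows:
  targets: "0 0 0.004 0 0 0 10;0 0 0.008 0 0 0 10;0 0 0.012 0 0 0 10;0 0 0.016 0 0 0 10;0 0 0.018 0 0 0 10;0 0 0.018 0 0 0 10"

```text
time_s: 37.77
ee_pos: [567.0, -221.9, 160.4]
ee_rot: [179.9, -0.8, 0.5]
force: [-0.4, 6.1, 19.2]
gripper_width: 25.9
gripper_force: 40.0
```

>>> send_rows:
  targets: "0 0 0.004 0 0 0 10;0 0 0.008 0 0 0 10;0 0 0.012 0 0 0 10;0 0 0.016 0 0 0 10;0 0 0.020 0 0 0 10;0 0 0.023 0 0 0 10;0 0 0.023 0 0 0 10;0 0 0.023 0 0 0 10"

```text
time_s: 38.43
ee_pos: [561.5, -222.2, 129.7]
ee_rot: [-180.0, 0.2, 0.5]
force: [0.3, 0.7, -5.7]
gripper_width: 25.6
gripper_force: 40.0
```

>>> send_rows:
  targets: "0 0 0.001 0 0 0 10;0 0 0.002 0 0 0 10;0 0 0.002 0 0 0 10;0 0 0.002 0 0 0 10"

```text
time_s: 38.77
ee_pos: [562.3, -222.3, 129.0]
ee_rot: [180.0, -0.0, 0.5]
force: [-0.4, 0.2, -4.4]
gripper_width: 25.9
gripper_force: 40.0
```

A brief snag (19 N), then it slid in. I'll check seating with a small extra lowering.

>>> send_rows:
  targets: "0 0 0.0005 0 0 0 10;0 0 0.001 0 0 0 10;0 0 0.001 0 0 0 10;0 0 0.001 0 0 0 10"

```text
time_s: 39.1
ee_pos: [562.6, -222.4, 128.1]
ee_rot: [180.0, -0.0, 0.5]
force: [0.1, 0.1, -3.7]
gripper_width: 25.6
gripper_force: 40.0
```

```bash
python3 sync.py; python3 -c "
from h import *
f=save('wrist','w10'); cv2.imwrite('pics/z10.png',cv2.resize(f['image'][60:300,180:500],None,fx=2,fy=2))"
```

```text
[ 562.6 -222.4  128.1] [ 1.7998e+02 -4.0000e-02  4.7000e-01] [ 0.1  0.1 -3.7] 39.1
```

View pics/z10.png

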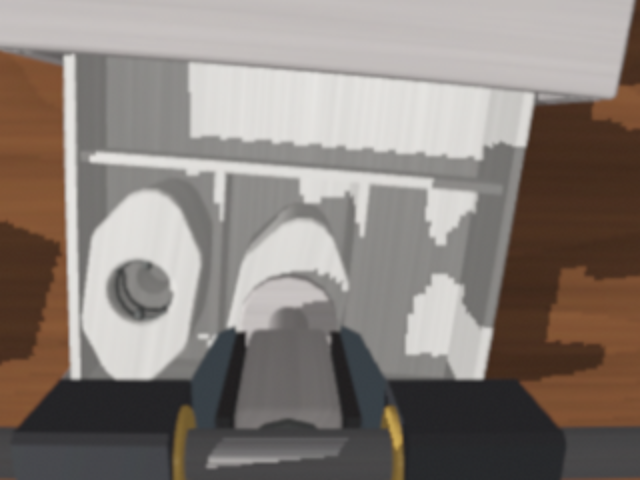

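Die2 is seated in cell2. Unscrewing.

>>> send_rows:
  targets: "0 0 0 0 0 -7 10;0 0 -0.0004 0 0 -14 10;0 0 -0.0008 0 0 -21 10;0 0 -0.0012 0 0 -28 10;0 0 -0.0017 0 0 -35 10;0 0 -0.0021 0 0 -42 10;0 0 -0.0025 0 0 -49 10;0 0 -0.0030 0 0 -56 10;0 0 -0.0034 0 0 -63 10;0 0 -0.0034 0 0 -63 10"

```text
time_s: 39.98
ee_pos: [562.5, -222.4, 131.5]
ee_rot: [180.0, 0.0, 63.6]
force: [0.0, 0.1, -2.8]
gripper_width: 25.8
gripper_force: 40.0
```

>>> send_rows:
  targets: "0 0 -0.0004 0 0 -7 10;0 0 -0.0008 0 0 -14 10;0 0 -0.0013 0 0 -21 10;0 0 -0.0017 0 0 -28 10;0 0 -0.0021 0 0 -35 10;0 0 -0.0026 0 0 -42 10;0 0 -0.0030 0 0 -49 10;0 0 -0.0034 0 0 -56 10;0 0 -0.0038 0 0 -63 10;0 0 -0.0038 0 0 -63 10"

```text
time_s: 40.82
ee_pos: [562.5, -222.4, 135.2]
ee_rot: [180.0, 0.0, 126.4]
force: [-0.0, 0.1, -2.5]
gripper_width: 25.8
gripper_force: 40.0
```

>>> send_rows:
  targets: "0 0 -0.0004 0 0 -7 10;0 0 -0.0008 0 0 -14 10;0 0 -0.0013 0 0 -21 10;0 0 -0.0017 0 0 -28 10;0 0 -0.0021 0 0 -35 10;0 0 -0.0026 0 0 -42 10;0 0 -0.0030 0 0 -49 10;0 0 -0.0034 0 0 -56 10;0 0 -0.0038 0 0 -60 10;0 0 -0.0038 0 0 -60 10"

```text
time_s: 41.65
ee_pos: [562.6, -222.1, 138.9]
ee_rot: [180.0, 0.0, -173.8]
force: [0.3, 1.6, -3.5]
gripper_width: 26.4
gripper_force: 40.0
```

>>> send_rows:
  targets: "0 0 -0.001 0 0 0 10;0 0 -0.002 0 0 0 10;0 0 -0.003 0 0 0 10;0 0 -0.003 0 0 0 10"

```text
time_s: 41.98
ee_pos: [562.5, -222.2, 142.1]
ee_rot: [-180.0, 0.0, -173.6]
force: [0.1, 0.4, -3.3]
gripper_width: 25.6
gripper_force: 40.0
```

>>> send_rows:
  targets: "0 0 -0.001 0 0 0 10;0 0 -0.002 0 0 0 10;0 0 -0.003 0 0 0 10;0 0 -0.003 0 0 0 10"

```text
time_s: 42.32
ee_pos: [562.3, -222.5, 145.2]
ee_rot: [-180.0, 0.0, -173.5]
force: [0.3, 0.5, -3.4]
gripper_width: 25.8
gripper_force: 40.0
```

```bash
python3 sync.py; python3 go.py 540.3 290.8 250 181.3 10
```

```text
[ 562.3 -222.5  145.2] [-179.96    0.   -173.54] [ 0.3  0.5 -3.4] 42.3167
ROW -0.0358 0.5126 -0.1048 0 0 5.2 10 rows pos 12.6 rot 0.7
```

>>> send_rows:
  targets: "0 0 -0.015 0 0 0 10;0 0 -0.030 0 0 0 10;0 0 -0.060 0 0 0 10;0 0 -0.090 0 0 0 10;0 0 -0.1048 0 0 0 10;-0.002 0.03 -0.1048 0 0 0 10;-0.005 0.07 -0.1048 0 0 0 10;-0.008 0.11 -0.1048 0 0 0 10;-0.011 0.15 -0.1048 0 0 0 10;-0.014 0.19 -0.1048 0 0 0 10;-0.017 0.23 -0.1048 0 0 0 10;-0.020 0.27 -0.1048 0 0 0 10"

```text
time_s: 43.32
ee_pos: [551.3, 49.8, 250.0]
ee_rot: [-180.0, 0.0, -173.6]
force: [0.2, -0.3, -3.0]
gripper_width: 25.7
gripper_force: 40.0
```

>>> send_rows:
  targets: "-0.003 0.04 0 0 0 0 10;-0.006 0.08 0 0 0 0 10;-0.009 0.12 0 0 0 0 10;-0.012 0.16 0 0 0 0 10;-0.014 0.20 0 0 0 0 10;-0.0158 0.23 0 0 0 2 10;-0.0158 0.2426 0 0 0 5.2 10;-0.0158 0.2426 0 0 0 5.2 10;-0.0158 0.2426 0 0 0 5.2 10;-0.0158 0.2426 0 0 0 5.2 10;-0.0158 0.2426 0 0 0 5.2 10;-0.0158 0.2426 0 0 0 5.2 10"

```text
time_s: 44.32
ee_pos: [540.5, 289.8, 249.9]
ee_rot: [-180.0, 0.0, -178.8]
force: [-1.2, -0.5, -3.0]
gripper_width: 25.8
gripper_force: 40.0
```

```bash
python3 sync.py; python3 go.py 540.3 290.8 170 181.3 10
```

```text
[540.5 289.8 249.9] [-1.7998e+02  1.0000e-02 -1.7881e+02] [-1.2 -0.5 -3. ] 44.3167
ROW 0.0002 0.0010 0.0799 0 0 -0.1 10 rows pos 1.9 rot 0.0
```

>>> send_rows:
  targets: "0.0002 0.001 0.020 0 0 -0.1 10;0.0002 0.001 0.045 0 0 -0.1 10;0.0002 0.001 0.055 0 0 -0.1 10;0.0002 0.001 0.055 0 0 -0.1 10;0.0002 0.001 0.055 0 0 -0.1 10;0.0002 0.001 0.060 0 0 -0.1 10;0.0002 0.001 0.066 0 0 -0.1 10;0.0002 0.001 0.072 0 0 -0.1 10;0.0002 0.001 0.078 0 0 -0.1 10;0.0002 0.001 0.0799 0 0 -0.1 10;0.0002 0.001 0.0799 0 0 -0.1 10;0.0002 0.001 0.0799 0 0 -0.1 10"

```text
time_s: 45.32
ee_pos: [540.0, 292.1, 169.7]
ee_rot: [-180.0, -0.0, -178.6]
force: [-0.4, 0.3, -2.9]
gripper_width: 25.9
gripper_force: 40.0
```

>>> send_rows:
  targets: "0 0 0.004 0 0 0 10;0 0 0.008 0 0 0 10;0 0 0.012 0 0 0 10;0 0 0.015 0 0 0 10;0 0 0.015 0 0 0 10;0 0 0.015 0 0 0 10"

```text
time_s: 45.82
ee_pos: [540.1, 291.8, 154.3]
ee_rot: [-180.0, -0.0, -178.6]
force: [1.3, -0.1, -4.5]
gripper_width: 25.7
gripper_force: 40.0
```

>>> send_rows:
  targets: "-0.0003 -0.0008 0.001 0 0 0 10;-0.0003 -0.0008 0.002 0 0 0 10;-0.0003 -0.0008 0.003 0 0 0 10;-0.0003 -0.0008 0.004 0 0 0 10;-0.0003 -0.0008 0.004 0 0 0 10"

```text
time_s: 46.23
ee_pos: [540.3, 291.4, 150.7]
ee_rot: [180.0, 0.0, -178.6]
force: [0.7, 0.2, -2.6]
gripper_width: 25.8
gripper_force: 40.0
```

>>> send_rows:
  targets: "0 0 0.0005 0 0 0 10;0 0 0.001 0 0 0 10;0 0 0.0013 0 0 0 10;0 0 0.0013 0 0 0 10"

```text
time_s: 46.57
ee_pos: [540.3, 291.4, 149.4]
ee_rot: [180.0, 0.0, -178.6]
force: [0.9, 0.2, -3.5]
gripper_width: 25.8
gripper_force: 40.0
```

>>> send_rows:
  targets: "0 0 0.0004 0 0 7 10;0 0 0.0008 0 0 14 10;0 0 0.0012 0 0 21 10;0 0 0.0016 0 0 28 10;0 0 0.0020 0 0 35 10;0 0 0.0024 0 0 42 10;0 0 0.0028 0 0 49 10;0 0 0.0032 0 0 56 10;0 0 0.0036 0 0 63 10;0 0 0.0036 0 0 63 10"

```text
time_s: 47.4
ee_pos: [540.1, 291.1, 145.7]
ee_rot: [-180.0, 0.0, 118.3]
force: [1.2, -0.2, -3.1]
gripper_width: 25.7
gripper_force: 40.0
```

>>> send_rows:
  targets: "0 0 0.0004 0 0 7 10;0 0 0.0008 0 0 14 10;0 0 0.0012 0 0 21 10;0 0 0.0016 0 0 28 10;0 0 0.0020 0 0 35 10;0 0 0.0024 0 0 42 10;0 0 0.0028 0 0 49 10;0 0 0.0032 0 0 56 10;0 0 0.0032 0 0 56 10"

```text
time_s: 48.15
ee_pos: [539.8, 291.1, 142.4]
ee_rot: [-180.0, 0.1, 62.4]
force: [0.1, 0.2, -3.9]
gripper_width: 26.3
gripper_force: 40.0
```

>>> send_rows:
  targets: "0 0 0.0004 0 0 7 10;0 0 0.0008 0 0 14 10;0 0 0.0012 0 0 21 10;0 0 0.0016 0 0 28 10;0 0 0.0020 0 0 35 10;0 0 0.0024 0 0 42 10;0 0 0.0028 0 0 49 10;0 0 0.0032 0 0 56 10;0 0 0.0032 0 0 56 10"

```text
time_s: 48.9
ee_pos: [540.0, 291.3, 139.3]
ee_rot: [180.0, 0.0, 6.5]
force: [-0.7, 0.6, -3.4]
gripper_width: 26.0
gripper_force: 40.0
```

>>> send_rows:
  targets: "0 0 -0.003 0 0 0 10;0 0 -0.006 0 0 0 10;0 0 -0.010 0 0 0 10;0 0 -0.015 0 0 0 10;0 0 -0.015 0 0 0 10;0 0 -0.015 0 0 0 10"

```text
time_s: 49.4
ee_pos: [540.5, 291.4, 154.9]
ee_rot: [-180.0, -0.0, 6.4]
force: [-0.1, 0.4, -6.3]
gripper_width: 25.9
gripper_force: 40.0
```

>>> send_rows:
  targets: "0 0 -0.010 0 0 0 10;0 0 -0.020 0 0 0 10;0 0 -0.030 0 0 0 10;0 0 -0.040 0 0 0 10;0 0 -0.050 0 0 0 10;0 0 -0.060 0 0 0 10;0 0 -0.070 0 0 0 10;0 0 -0.080 0 0 0 10;0 0 -0.085 0 0 0 10;0 0 -0.085 0 0 0 10;0 0 -0.085 0 0 0 10;0 0 -0.085 0 0 0 10"

```text
time_s: 50.4
ee_pos: [539.9, 291.1, 238.7]
ee_rot: [180.0, 0.1, 6.4]
force: [-0.5, -0.4, -6.4]
gripper_width: 25.5
gripper_force: 40.0
```

```bash
python3 sync.py; python3 - <<'E'
from h import *
f=load("w10")
yw=np.radians(-4.4); X=np.array([np.cos(yw),np.sin(yw)]);Y=np.array([-X[1],X[0]]); c2=np.array([563.2,-219.8])
for n,(u,v),z in [("die3hole",(140,291),70),("die3tip",(152,190),70),("die3L",(87,280),70),("die3R",(200,280),70),("d2tip",(300,208),70),("d2L",(237,290),70),("d2R",(347,290),70),("div12",(220,190),56),("div23",(361,205),56),("wallL",(73,190),62),("wallR",(514,190),62)]:
    p=onz(f,(u/2+180,v/2+60),z); d=p[:2]-c2; print(n,p.round(1),(d@X).round(1),(d@Y).round(1))
E
python3 go.py 557.6 -279 245 0.7 10
```

```text
[539.9 291.1 238.7] [1.7996e+02 9.0000e-02 6.3700e+00] [-0.5 -0.4 -6.4] 50.4
die3hole [ 573.7 -161.    70. ] 6.0 59.4
die3tip [ 615.2 -168.2   70. ] 47.9 55.4
die3L [ 578.2 -139.3   70. ] 8.8 81.4
die3R [ 578.6 -186.    70. ] 12.8 34.9
d2tip [ 608.5 -226.6   70. ] 45.7 -3.3
d2L [ 574.5 -201.1   70. ] 9.8 19.5
d2R [ 574.9 -246.4   70. ] 13.7 -25.7
div12 [ 613.7 -193.5   56. ] 48.4 30.1
div23 [ 608.  -252.5   56. ] 47.2 -29.2
wallL [ 614.1 -133.9   62. ] 44.2 89.6
wallR [ 615.8 -314.3   62. ] 59.7 -90.2
ROW -0.0456 0.5685 -0.0063 0 0 5.7 10 rows pos 13.7 rot 0.8
```

>>> send_rows:
  targets: "-0.001 0.02 0 0 0 0 10;-0.004 0.055 0 0 0 0 10;-0.007 0.095 0 0 0 0 10;-0.010 0.135 -0.001 0 0 0 10;-0.013 0.175 -0.002 0 0 0 10;-0.016 0.215 -0.003 0 0 0 10;-0.020 0.255 -0.004 0 0 0 10;-0.023 0.295 -0.005 0 0 0 10;-0.026 0.335 -0.006 0 0 0 10;-0.029 0.375 -0.006 0 0 0 10;-0.032 0.410 -0.006 0 0 0 10;-0.035 0.440 -0.006 0 0 0 10"

```text
time_s: 51.4
ee_pos: [553.7, -152.6, 244.8]
ee_rot: [180.0, 0.1, 6.3]
force: [0.8, 0.6, -6.3]
gripper_width: 25.7
gripper_force: 40.0
```

>>> send_rows:
  targets: "-0.003 0.035 0 0 0 1 10;-0.006 0.070 0 0 0 2 10;-0.009 0.10 0 0 0 4 10;-0.0106 0.12 0 0 0 5.7 10;-0.0106 0.1285 0 0 0 5.7 10;-0.0106 0.1285 0 0 0 5.7 10;-0.0106 0.1285 0 0 0 5.7 10;-0.0106 0.1285 0 0 0 5.7 10;-0.0106 0.1285 0 0 0 5.7 10;-0.0106 0.1285 0 0 0 5.7 10"

```text
time_s: 52.23
ee_pos: [558.2, -277.4, 245.7]
ee_rot: [-180.0, -0.0, 0.8]
force: [-0.4, -0.9, -6.6]
gripper_width: 25.7
gripper_force: 40.0
```

```bash
python3 sync.py; python3 go.py 557.3 -278.8 172 0.7 10
```

```text
[ 558.2 -277.4  245.7] [-179.99   -0.      0.77] [-0.4 -0.9 -6.6] 52.2333
ROW -0.0009 0.0014 0.0737 0 0 0.1 10 rows pos 1.8 rot 0.0
```

>>> send_rows:
  targets: "-0.0009 0.0005 0.015 0 0 0.1 10;-0.0009 0.0005 0.030 0 0 0.1 10;-0.0009 0.0005 0.045 0 0 0.1 10;-0.0009 0.0005 0.060 0 0 0.1 10;-0.0009 0.0005 0.0737 0 0 0.1 10;-0.0009 0.0005 0.0737 0 0 0.1 10;-0.0009 0.0005 0.0737 0 0 0.1 10;-0.0009 0.0005 0.0737 0 0 0.1 10;-0.0009 0.0005 0.0737 0 0 0.1 10;-0.0009 0.0005 0.0737 0 0 0.1 10"

```text
time_s: 53.07
ee_pos: [557.7, -279.4, 173.0]
ee_rot: [179.9, -0.1, 0.6]
force: [-0.2, 0.7, -5.6]
gripper_width: 25.4
gripper_force: 40.0
```

>>> send_rows:
  targets: "0 0 0.003 0 0 0 10;0 0 0.006 0 0 0 10;0 0 0.006 0 0 0 10"

```text
time_s: 53.32
ee_pos: [557.9, -279.8, 166.8]
ee_rot: [179.9, -0.1, 0.6]
force: [0.4, -0.3, -1.7]
gripper_width: 25.8
gripper_force: 40.0
```

>>> send_rows:
  targets: "0 0 0.003 0 0 0 10;0 0 0.006 0 0 0 10;0 0 0.006 0 0 0 10;0 0 0.006 0 0 0 10"

```text
time_s: 53.65
ee_pos: [556.9, -279.1, 158.9]
ee_rot: [-180.0, 0.0, 0.6]
force: [1.3, -0.9, -5.7]
gripper_width: 25.5
gripper_force: 40.0
```

>>> send_rows:
  targets: "0 0 0.004 0 0 0 10;0 0 0.008 0 0 0 10;0 0 0.012 0 0 0 10;0 0 0.016 0 0 0 10;0 0 0.020 0 0 0 10;0 0 0.024 0 0 0 10;0 0 0.028 0 0 0 10;0 0 0.028 0 0 0 10;0 0 0.028 0 0 0 10"

```text
time_s: 54.4
ee_pos: [556.7, -279.1, 131.3]
ee_rot: [-180.0, 0.1, 0.6]
force: [0.1, -0.3, -6.2]
gripper_width: 26.0
gripper_force: 40.0
```

>>> send_rows:
  targets: "0 0 0.001 0 0 0 10;0 0 0.002 0 0 0 10;0 0 0.002 0 0 0 10;0 0 0.002 0 0 0 10"

```text
time_s: 54.73
ee_pos: [557.0, -279.2, 130.0]
ee_rot: [180.0, 0.0, 0.6]
force: [-0.9, 0.7, -5.4]
gripper_width: 25.7
gripper_force: 40.0
```

```bash
python3 sync.py
```

```text
[ 557.  -279.2  130. ] [1.8e+02 1.0e-02 5.7e-01] [-0.9  0.7 -5.4] 54.7333
```

>>> send_rows:
  targets: "0 0 0.0005 0 0 0 10;0 0 0.001 0 0 0 10;0 0 0.0015 0 0 0 10;0 0 0.0015 0 0 0 10;0 0 0.0015 0 0 0 10"

```text
time_s: 55.15
ee_pos: [557.5, -279.4, 128.7]
ee_rot: [180.0, -0.1, 0.6]
force: [-0.1, -0.1, -2.4]
gripper_width: 25.8
gripper_force: 40.0
```

Die1 rests on the floor of cell3. Unscrewing.

>>> send_rows:
  targets: "0 0 0 0 0 -7 10;0 0 -0.0004 0 0 -14 10;0 0 -0.0008 0 0 -21 10;0 0 -0.0012 0 0 -28 10;0 0 -0.0017 0 0 -35 10;0 0 -0.0021 0 0 -42 10;0 0 -0.0025 0 0 -49 10;0 0 -0.0030 0 0 -56 10;0 0 -0.0034 0 0 -63 10;0 0 -0.0034 0 0 -63 10"

```text
time_s: 55.98
ee_pos: [557.4, -279.4, 132.1]
ee_rot: [179.9, 0.0, 63.7]
force: [0.6, 0.1, -3.4]
gripper_width: 25.6
gripper_force: 40.0
```

>>> send_rows:
  targets: "0 0 -0.0004 0 0 -7 10;0 0 -0.0008 0 0 -14 10;0 0 -0.0013 0 0 -21 10;0 0 -0.0017 0 0 -28 10;0 0 -0.0021 0 0 -35 10;0 0 -0.0026 0 0 -42 10;0 0 -0.0030 0 0 -49 10;0 0 -0.0034 0 0 -56 10;0 0 -0.0038 0 0 -63 10;0 0 -0.0038 0 0 -63 10"

```text
time_s: 56.82
ee_pos: [557.3, -279.4, 135.7]
ee_rot: [180.0, 0.0, 126.5]
force: [-0.6, -0.6, -3.0]
gripper_width: 26.0
gripper_force: 40.0
```

>>> send_rows:
  targets: "0 0 -0.0004 0 0 -7 10;0 0 -0.0008 0 0 -14 10;0 0 -0.0013 0 0 -21 10;0 0 -0.0017 0 0 -28 10;0 0 -0.0021 0 0 -35 10;0 0 -0.0026 0 0 -42 10;0 0 -0.0030 0 0 -49 10;0 0 -0.0034 0 0 -56 10;0 0 -0.0038 0 0 -60 10;0 0 -0.0038 0 0 -60 10"

```text
time_s: 57.65
ee_pos: [557.3, -279.3, 139.4]
ee_rot: [-180.0, 0.0, -173.7]
force: [0.4, -0.2, -3.0]
gripper_width: 25.8
gripper_force: 40.0
```

>>> send_rows:
  targets: "0 0 -0.001 0 0 0 10;0 0 -0.002 0 0 0 10;0 0 -0.003 0 0 0 10;0 0 -0.003 0 0 0 10"

```text
time_s: 57.98
ee_pos: [557.3, -279.3, 142.6]
ee_rot: [-180.0, 0.0, -173.5]
force: [0.3, 0.0, -2.6]
gripper_width: 25.4
gripper_force: 40.0
```

>>> send_rows:
  targets: "0 0 -0.001 0 0 0 10;0 0 -0.002 0 0 0 10;0 0 -0.003 0 0 0 10;0 0 -0.003 0 0 0 10"

```text
time_s: 58.32
ee_pos: [557.3, -279.3, 145.6]
ee_rot: [-180.0, 0.0, -173.4]
force: [0.0, 0.3, -2.5]
gripper_width: 26.0
gripper_force: 40.0
```

```bash
python3 sync.py; python3 go.py 600 -60 270 180 10
```

```text
[ 557.3 -279.3  145.6] [-1.7998e+02  3.0000e-02 -1.7345e+02] [ 0.   0.3 -2.5] 58.3167
ROW -0.0675 0.2130 -0.1244 0 0 6.6 10 rows pos 6.1 rot 0.9
```

>>> send_rows:
  targets: "0 0 -0.015 0 0 0 10;0 0 -0.030 0 0 0 10;0 0 -0.060 0 0 0 10;0 0 -0.090 0 0 0 10;0 0 -0.1244 0 0 0 10;-0.015 0.04 -0.1244 0 0 2 10;-0.03 0.08 -0.1244 0 0 4 10;-0.04 0.12 -0.1244 0 0 6.6 10;-0.05 0.16 -0.1244 0 0 6.6 10;-0.06 0.19 -0.1244 0 0 6.6 10;-0.0675 0.213 -0.1244 0 0 6.6 10;-0.0675 0.213 -0.1244 0 0 6.6 10"

```text
time_s: 59.32
ee_pos: [600.5, -54.8, 269.7]
ee_rot: [179.8, 0.0, -179.8]
force: [-0.1, 1.3, -3.0]
gripper_width: 25.9
gripper_force: 40.0
```

>>> send_rows:
  targets: "0 0 0 0 0 0 10;0 0 0 0 0 0 10;0 0 0 0 0 0 10;0 0 0 0 0 0 10"

```text
time_s: 59.65
ee_pos: [599.6, -61.1, 269.7]
ee_rot: [-180.0, -0.0, 179.9]
force: [-0.1, -0.2, -2.6]
gripper_width: 25.5
gripper_force: 40.0
```

```bash
python3 sync.py; python3 -c "
from h import *
save('wrist','w11')"
```

```text
[599.6 -61.1 269.7] [-1.7998e+02 -1.0000e-02  1.7987e+02] [-0.1 -0.2 -2.6] 59.65
```

View pics/w11.png

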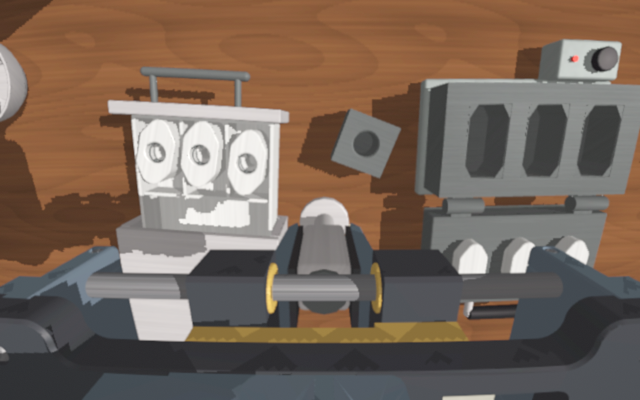

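All three dies are in the compartments, and the stand is at about (366,143), turned about 20°. I've used all 14 views, so from here I measure by numbers.

```bash
cat > stand.py <<'E'
import sys
from h import *
f=load(sys.argv[1]); im=f["image"]; guess=eval(sys.argv[2])
x,y=map(int,proj(f,[guess])[0]); x0,y0=x-55,max(0,y-55); w=im[y0:y+55,x0:x+55]
hsv=cv2.cvtColor(w,cv2.COLOR_BGR2HSV)
m=((hsv[...,1]<60)&(hsv[...,2]>70)&(hsv[...,2]<190)).astype(np.uint8)*255
n,l,s,c=cv2.connectedComponentsWithStats(m); k=[i for i in range(1,n) if s[i][4]>400]; i=min(k,key=lambda i:np.hypot(*(c[i]-[x-x0,y-y0])))
ct=max(cv2.findContours((l==i).astype(np.uint8),cv2.RETR_EXTERNAL,cv2.CHAIN_APPROX_NONE)[0],key=cv2.contourArea)
q=np.array([onz(f,tuple(p+[x0,y0]),55)[:2] for p in ct[:,0].astype(float)])
(cx,cy),sz,a=cv2.minAreaRect(q.astype(np.float32)); print("stand",round(cx,1),round(cy,1),sz,a)
fill=np.zeros_like(m); cv2.drawContours(fill,[cv2.convexHull(ct)],-1,255,-1); fill=cv2.erode(fill,np.ones((9,9)))
d=((hsv[...,2]<70)&(fill>0)).astype(np.uint8); n,l,s,c=cv2.connectedComponentsWithStats(d)
for i in range(1,n):
    if s[i][4]>60: print("hole",s[i][2:],onz(f,c[i]+[x0,y0],55).round(1))
E
python3 stand.py w11 "(549.7,-90,55)"; python3 - <<'E'
from h import *
f=load("w11")
print(onz(f,(366,143),55)); q=[onz(f,p,55)[:2].round(1) for p in((352,108),(401,126),(382,178),(331,158))]; print(q,np.mean(q,0))
for p in((157,153),(201,155),(248,162)): print("die hole",onz(f,p,70).round(1))
print("handle",onz(f,(143,71),83),onz(f,(249,76),83))
E
python3 stand.py w11 "tuple(onz(load('w11'),(366,143),55))"
```

```text
stand 564.4 -136.9 (54.13749313354492, 119.4489517211914) 85.91020202636719
[547.84235651  -5.37543531  55.        ]
[array([504. , -24.7]), array([526. ,  39.2]), array([594.3,  18. ]), array([567.4, -51.1])] [547.925  -4.65 ]
die hole [ 557.9 -275.8   70. ]
die hole [ 561. -218.   70.]
die hole [ 570.4 -157.8   70. ]
handle [ 461.02070024 -271.6705793    83.        ] [ 469.26667601 -146.71790317   83.        ]
stand 548.6 -7.5 (73.539306640625, 71.30013275146484) 69.59481048583984
hole [ 15  22 126] [550.3   3.   55. ]
```

```bash
python3 stand.py w3 "(549.7,-5.4,55)"; python3 go.py 549.5 -5.5 190 180 10;python3 go.py 549.5 -5.5 115 180 10
```

```text
stand 549.0 -6.1 (71.06787872314453, 71.21212005615234) 69.843017578125
ROW 0.0503 0.0555 0.0797 0 0 -0.1 10 rows pos 2.6 rot 0.0
ROW -0.0000 0.0000 0.0750 0 0 -0.0 10 rows pos 1.8 rot 0.0
```

>>> send_rows:
  targets: "0.015 0.015 0.01 0 0 -0.1 10;0.03 0.03 0.03 0 0 -0.1 10;0.045 0.045 0.05 0 0 -0.1 10;0.0503 0.0555 0.0797 0 0 -0.1 10;0.0503 0.0555 0.0797 0 0 -0.1 10;0.0503 0.0555 0.0797 0 0 -0.1 10;0.0503 0.0555 0.0797 0 0 -0.1 10;0.0503 0.0555 0.0797 0 0 -0.1 10;0.0503 0.0555 0.0797 0 0 -0.1 10;0.0503 0.0555 0.0797 0 0 -0.1 10"

```text
time_s: 60.53
ee_pos: [550.7, -5.0, 191.2]
ee_rot: [-180.0, 0.1, -180.0]
force: [0.0, 0.6, -2.2]
gripper_width: 25.5
gripper_force: 40.0
```

>>> send_rows:
  targets: "0 0 0.010 0 0 0 10;0 0 0.020 0 0 0 10;0 0 0.028 0 0 0 10;0 0 0.036 0 0 0 10;0 0 0.042 0 0 0 10;0 0 0.042 0 0 0 10;0 0 0.042 0 0 0 10"

```text
time_s: 61.12
ee_pos: [549.4, -4.4, 147.4]
ee_rot: [-180.0, -0.1, -179.9]
force: [1.2, 0.5, -2.4]
gripper_width: 25.8
gripper_force: 40.0
```

>>> send_rows:
  targets: "0 0.0008 0.006 0 0 0 10;0 0.0008 0.012 0 0 0 10;0 0.0008 0.018 0 0 0 10;0 0.0008 0.024 0 0 0 10;0 0.0008 0.030 0 0 0 10;0 0.0008 0.032 0 0 0 10;0 0.0008 0.032 0 0 0 10;0 0.0008 0.032 0 0 0 10"

```text
time_s: 61.78
ee_pos: [549.6, -3.6, 115.9]
ee_rot: [-180.0, -0.0, -179.9]
force: [-0.4, 0.4, -2.8]
gripper_width: 25.6
gripper_force: 40.0
```

>>> send_rows:
  targets: "0 0 0.001 0 0 0 10;0 0 0.002 0 0 0 10;0 0 0.0025 0 0 0 10;0 0 0.0025 0 0 0 10"

```text
time_s: 62.12
ee_pos: [549.5, -3.6, 113.5]
ee_rot: [-180.0, 0.0, -179.9]
force: [-0.7, -0.7, -2.6]
gripper_width: 25.9
gripper_force: 40.0
```

>>> send_rows:
  targets: "0 -0.0018 0 0 0 0 10;0 -0.0018 0.0005 0 0 0 10;0 -0.0018 0.001 0 0 0 10;0 -0.0018 0.0015 0 0 0 10;0 -0.0018 0.0015 0 0 0 10"

```text
time_s: 62.53
ee_pos: [549.6, -5.5, 112.2]
ee_rot: [-180.0, 0.0, -179.9]
force: [-0.7, -0.4, -1.5]
gripper_width: 25.9
gripper_force: 40.0
```

Collar is at the stand top. Easing down a touch, releasing and rising.

>>> send_rows:
  targets: "0 0 0.0007 0 0 0 10;0 0 0.0007 0 0 0 10;0 0 0.0007 0 0 0 14;0 0 0.0007 0 0 0 25;0 0 0.0007 0 0 0 50;0 0 0.0007 0 0 0 50;0 0 0.0007 0 0 0 50;0 0 0.0007 0 0 0 50;0 0 0.0007 0 0 0 50"

```text
time_s: 63.28
ee_pos: [549.6, -5.4, 111.1]
ee_rot: [-180.0, -0.0, -179.9]
force: [-0.2, -0.3, 0.3]
gripper_width: 45.5
gripper_force: 0.0
```

>>> send_rows:
  targets: "0 0 -0.01 0 0 0 50;0 0 -0.03 0 0 0 50;0 0 -0.06 0 0 0 50;0 0 -0.10 0 0 0 50;0 0 -0.14 0 0 0 50;0 0 -0.178 0 0 0 50;-0.05 0 -0.178 0 0 0 50;-0.05 0 -0.178 0 0 0 50;-0.05 0 -0.178 0 0 0 50;-0.05 0 -0.178 0 0 0 50;-0.05 0 -0.178 0 0 0 50;-0.05 0 -0.178 0 0 0 50"

```text
time_s: 64.28
ee_pos: [598.4, -5.3, 289.1]
ee_rot: [-180.0, -0.1, -179.9]
force: [0.1, -0.5, 0.5]
gripper_width: 45.7
gripper_force: 0.0
```

```bash
python3 sync.py; python3 - <<'E'
from h import *
f=save('wrist','w12')
im=f["image"]; m=cv2.inRange(im,(170,165,160),(255,255,255))
x,y=map(int,proj(f,[(549.5,-5.5,63)])[0]); w=m[max(0,y-30):y+30,x-30:x+30]; ys,xs=np.nonzero(w)
print("white px",len(xs),"mid(z63)",onz(f,(xs.mean()+x-30,ys.mean()+max(0,y-30)),63).round(1))
# dark cap at z160
u=proj(f,[(549.5,-5.5,160)])[0]; x,y=map(int,u); g=cv2.cvtColor(im,cv2.COLOR_BGR2GRAY)[y-14:y+15,x-14:x+15]
mm=cv2.inRange(g,80,150); n,l,s,c=cv2.connectedComponentsWithStats(mm); i=1+np.argmax(s[1:,4]); print("cap",s[i],onz(f,c[i]+[x-14,y-14],160).round(1))
E
python3 stand.py w12 "(549.7,-5.4,55)"
```

```text
[598.4  -5.3 289.1] [-1.8000e+02 -8.0000e-02 -1.7993e+02] [ 0.1 -0.5  0.5] 64.2833
white px 332 mid(z63) [ 5.445e+02 -3.000e-01  6.300e+01]
cap [  0   0  29  29 568] [550.9  -7.7 160. ]
stand 549.0 -6.2 (71.21066284179688, 71.3462905883789) 69.55249786376953
```

```bash
python3 - <<'E'
from h import *
for n in("w3","w12"):
    f=load(n); im=f["image"]; g=cv2.cvtColor(im,cv2.COLOR_BGR2GRAY)
    m=cv2.inRange(g,185,255); x,y=map(int,proj(f,[(549.5,-5.5,110)])[0]); w=m[y-28:y+28,x-28:x+28]; ys,xs=np.nonzero(w)
    print(n,len(xs),onz(f,(xs.mean()+x-28,ys.mean()+y-28),110).round(1))
E
python3 go.py 460 -211 300 85.6 33
```

```text
w3 244 [540.5  -1.9 110. ]
w12 284 [ 5.409e+02 -4.000e-01  1.100e+02]
ROW 0.1386 -0.2055 -0.0109 0 0 94.5 33 rows pos 5.9 rot 13.2
```

Puller reads within about 1.5 mm of its original place in the stand. Now back to the drawer handle.

>>> send_rows:
  targets: "0.03 -0.04 -0.0109 0 0 7 50;0.06 -0.08 -0.0109 0 0 14 50;0.09 -0.12 -0.0109 0 0 21 50;0.11 -0.16 -0.0109 0 0 28 33;0.13 -0.19 -0.0109 0 0 35 33;0.1386 -0.2055 -0.0109 0 0 42 33;0.1386 -0.2055 -0.0109 0 0 49 33;0.1386 -0.2055 -0.0109 0 0 56 33;0.1386 -0.2055 -0.0109 0 0 63 33;0.1386 -0.2055 -0.0109 0 0 70 33;0.1386 -0.2055 -0.0109 0 0 77 33;0.1386 -0.2055 -0.0109 0 0 80 33"

```text
time_s: 65.33
ee_pos: [460.4, -210.8, 300.3]
ee_rot: [-180.0, -0.0, 99.8]
force: [0.3, 0.9, 0.5]
gripper_width: 30.0
gripper_force: 0.0
```

>>> send_rows:
  targets: "0 0 0 0 0 7 33;0 0 0 0 0 14 33;0 0 0 0 0 14.5 33;0 0 0 0 0 14.5 33;0 0 0 0 0 14.5 33;0 0 0 0 0 14.5 33;0 0 0 0 0 14.5 33;0 0 0 0 0 14.5 33"

```text
time_s: 66.0
ee_pos: [461.2, -211.0, 300.2]
ee_rot: [-180.0, 0.0, 85.6]
force: [0.1, 0.5, 0.6]
gripper_width: 29.7
gripper_force: 0.0
```

```bash
python3 sync.py; python3 - <<'E'
from h import *
for n in ("w2","w13"):
    f=load(n) if n=="w2" else save("wrist",n)
    im=f["image"]; P=[]
    for r in range(150,206,5):
        row=cv2.cvtColor(im[r:r+1,295:350],cv2.COLOR_BGR2HSV)[0]; k=np.nonzero(row[:,1]<60)[0]
        k=k[:np.argmax(np.diff(k)>2)+1] if (np.diff(k)>2).any() else k
        if 3<len(k)<14: P.append(onz(f,(k.mean()+295,r),80)[:2])
    P=np.array(P); print(n,len(P)); s=np.polyfit(P[:,1],P[:,0],1); print("x at y=-210:",np.polyval(s,-210).round(1),"slope deg",np.degrees(np.arctan(s[0])).round(1))
E
python3 go.py 462 -210.5 130 85.6 33
```

```text
[ 461.2 -211.   300.2] [-180.      0.     85.61] [0.1 0.5 0.6] 66.0
w2 12
x at y=-210: 459.0 slope deg 3.7
w13 12
x at y=-210: 464.4 slope deg 4.0
ROW 0.0005 0.0008 0.1702 0 0 0.0 33 rows pos 4.1 rot 0.0
```

>>> send_rows:
  targets: "0.0005 0.003 0.04 0 0 0 33;0.0005 0.003 0.08 0 0 0 33;0.0005 0.003 0.12 0 0 0 33;0.0005 0.003 0.15 0 0 0 33;0.0005 0.003 0.17 0 0 0 33;0.0005 0.003 0.17 0 0 0 33;0.0005 0.003 0.17 0 0 0 33;0.0005 0.003 0.17 0 0 0 33;0.0005 0.003 0.17 0 0 0 33;0.0005 0.003 0.17 0 0 0 33"

```text
time_s: 66.88
ee_pos: [465.3, -211.2, 131.9]
ee_rot: [179.8, 0.1, 85.6]
force: [-0.6, -0.0, 0.4]
gripper_width: 30.1
gripper_force: 0.0
```

>>> send_rows:
  targets: "0 0 0.02 0 0 0 33;0 0 0.04 0 0 0 33;0 0 0.055 0 0 0 33;0 0 0.068 0 0 0 33;0 0 0.068 0 0 0 33;0 0 0.068 0 0 0 33;0 0 0.068 0 0 0 5;0 0 0.068 0 0 0 5;0 0 0.068 0 0 0 5;0 0 0.068 0 0 0 5;0 0 0.068 0 0 0 5;0 0 0.068 0 0 0 5"
  grip_force: 20

```text
time_s: 67.88
ee_pos: [465.0, -211.1, 63.2]
ee_rot: [179.9, 0.0, 85.6]
force: [-0.3, 0.2, 6.0]
gripper_width: 10.1
gripper_force: 20.0
```

```bash
python3 sync.py; python3 go.py 609.5 -222.2 62.5 85.6 5
```

```text
[ 465.  -211.1   63.2] [1.7989e+02 5.0000e-02 8.5580e+01] [-0.3  0.2  6. ] 67.8833
ROW 0.0001 0.1450 0.0007 0 0 -0.0 5 rows pos 3.5 rot 0.0
```

Handle gripped. Pushing the drawer shut, smoothly so the dies stay upright.

>>> send_rows:
  targets: "0 0.005 0 0 0 0 5;0 0.015 0 0 0 0 5;0 0.030 0 0 0 0 5;0 0.045 0 0 0 0 5;0 0.060 0 0 0 0 5;0 0.075 0 0 0 0 5;0 0.090 0 0 0 0 5;0 0.105 0 0 0 0 5;0 0.120 0 0 0 0 5;0 0.132 0 0 0 0 5;0 0.138 0 0 0 0 5;0 0.141 0 0 0 0 5"

```text
time_s: 68.88
ee_pos: [606.3, -221.1, 63.2]
ee_rot: [179.9, -0.0, 85.6]
force: [-2.1, 3.1, 7.0]
gripper_width: 10.6
gripper_force: 20.0
```

>>> send_rows:
  targets: "0 0.001 0 0 0 0 5;0 0.002 0 0 0 0 5;0 0.003 0 0 0 0 5;0 0.004 0 0 0 0 5;0 0.005 0 0 0 0 5;0 0.005 0 0 0 0 5;0 0.005 0 0 0 0 5"

```text
time_s: 69.47
ee_pos: [609.1, -221.3, 63.2]
ee_rot: [-179.9, -0.1, 85.6]
force: [-2.5, 2.3, 7.7]
gripper_width: 10.3
gripper_force: 20.0
```

>>> send_rows:
  targets: "0 0.001 0 0 0 0 5;0 0.0015 0 0 0 0 5;0 0.0015 0 0 0 0 5;0 0.0015 0 0 0 0 5"

```text
time_s: 69.8
ee_pos: [609.1, -221.3, 63.2]
ee_rot: [-179.7, -0.1, 85.6]
force: [-6.0, 2.4, 10.0]
gripper_width: 10.2
gripper_force: 20.0
```

>>> send_rows:
  targets: "0 -0.001 0 0 0 0 15;0 -0.001 0 0 0 0 33;0 -0.001 0 0 0 0 33;0 -0.001 0 0 0 0 33;0 -0.001 -0.02 0 0 0 33;0 -0.001 -0.06 0 0 0 33;0 -0.001 -0.10 0 0 0 33;0 -0.001 -0.14 0 0 0 33;0 -0.001 -0.18 0 0 0 33;0 -0.001 -0.22 0 0 0 33;0 -0.01 -0.237 0 0 0 33;0 -0.01 -0.237 0 0 0 33"

```text
time_s: 70.8
ee_pos: [602.4, -222.1, 305.2]
ee_rot: [179.4, 0.2, 85.6]
force: [-0.2, -0.6, 0.8]
gripper_width: 30.2
gripper_force: 0.0
```

>>> send_rows:
  targets: "0 0 0 0 0 0 33;0 0 0 0 0 0 33;0 0 0 0 0 0 33;0 0 0 0 0 0 33;0 0 0 0 0 0 33;0 0 0 0 0 0 33"

```text
time_s: 71.3
ee_pos: [601.3, -221.3, 298.1]
ee_rot: [-179.9, -0.0, 85.6]
force: [-0.0, 0.6, -0.3]
gripper_width: 30.0
gripper_force: 0.0
```

```bash
python3 sync.py; python3 - <<'E'
from h import *
for n in ("w1","w14"):
    f=load(n) if n=="w1" else save("wrist",n)
    im=f["image"]; P=[]
    for r in range(150,206,5):
        row=cv2.cvtColor(im[r:r+1,295:350],cv2.COLOR_BGR2HSV)[0]; k=np.nonzero(row[:,1]<60)[0]
        k=k[:np.argmax(np.diff(k)>2)+1] if (np.diff(k)>2).any() else k
        if 3<len(k)<14: P.append(onz(f,(k.mean()+295,r),80)[:2])
    P=np.array(P); print(n,len(P)); s=np.polyfit(P[:,1],P[:,0],1); print("x at y=-222:",np.polyval(s,-222).round(1))
E
python3 - <<'E'
from h import *
a=load("top0")["image"].astype(int); f=save("top","top14"); b=f["image"].astype(int)
for n,P in (("stand/puller",(549.5,-5.5,100)),("jam",(699,-39,60))):
    x,y=map(int,proj(f,[P])[0]); print(n,abs(a-b)[y-16:y+16,x-16:x+16].mean().round(1))
E
```

```text
[ 601.3 -221.3  298.1] [-1.799e+02 -2.000e-02  8.557e+01] [-0.   0.6 -0.3] 71.3
w1 12
x at y=-222: 608.2
w14 12
x at y=-222: 608.3
stand/puller 3.8
jam 2.0
```

```bash
python3 -c "
from h import *
print(env.job_done())"
```

```text
the job is handed in; nothing more can be done
None
```

I handed the job in at about 71 s: all three dies are stored in the drawer, the puller is back in its stand and the drawer measures fully shut. The judge's verdict was not shown. One die caught briefly on the way into the middle compartment, at about 19 N, before it slid in.

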